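# Roll the duct covers flush

## Robot

A 6-joint arm with a two-finger parallel gripper is mounted at the origin on the work surface. World frame = base frame: x ahead of the robot, y to its left, z up, the work surface at z = 0. Lengths are in m, angles in degrees, forces in N, time in s.
With the tool pointing down it reaches from about 0.4 to 0.825 m from the base axis. Payload 7 kg.
Tool frame: the origin (TCP) lies at the very end of the fingers, on their centre line; the grasp point (between the pads) lies 19 mm behind it (r.hold_point_z is the distance from the TCP to the grasp point, in m); z points along the fingers, y is the direction in which the jaws open and shut (so a half turn about z gives the same grasp; the last joint's range is limited). The gripper opens to 88 mm and grips with 3 to 60 N. Pads are 19 mm wide; open, the fingers measure 130 mm over their backs; the gripper's body (78 mm by 193 mm) begins 47 mm behind the grasp point.
Start: joints at [91.564, 20.546, 0.682, 0, -70.136, -16.507], TCP at [0.174, 0.652, 0.227] pointing down, gripper open.
Joint ranges: [-176.03, 176.03], [-82.01, 121.73], [-58.28, 71.71], [-173.87, 95.51], [-174.79, -0.11], [-173.66, 173.66]. Speed limits (degrees/s): [136.94, 136.94, 172.46, 180, 180, 180].

## Interface

Orientations are given as [roll, pitch, yaw] about the fixed x, y, z axes, in that order (R = Rz(yaw) Ry(pitch) Rx(roll)).
In Python, from plant import r gives the robot as it stands. The module is installed in compiled form; this text tells all that it offers.
- The arm moves only by the shell command python3 -m inch 'ROWS' [FORCE]. ROWS is text: rows parted by semicolons, each of 7 numbers parted by spaces: the shift along the tool's x, y, z in m, then the turn, a rotation vector about the tool's x, y, z in rad, then the opening, from 0 (shut) to 1 (fully open). In form: tx ty tz ax ay az jaw; .... A call has 1 to 20 rows; each row shifts and turns the commanded pose from where the row before left it, along the tool's axes as they then stand; what a row does not reach is not made up. A row lasts 1/12 s, in which the tool goes at most 41.7 mm and 7.16 degrees, less where a joint would pass 70% of its speed; a pose out of reach is approached as far as the arm can. A call with a gripper value outside its range is refused whole. The fingers move at their own pace and stop on an object; FORCE is the grip in N (left out, the last holds). Time passes only in rows, so rows that do not move let the fingers close. It gives the time, the measured TCP pose, the force and the opening at its end, in the units of the state.
- r.get_state(): the state, without advancing time (a new reading comes with each control period).
- r.capture(name): name is "side" or "top" or "wrist"; returns the picture (400x640x3 uint8, red, green, blue); there is no depth.
- r.camera_params(name): a dict with "vfov" (degrees; the focal length in pixels is half the picture's height over the tangent of half this angle, whatever the lens; pixels are square), "cx", "cy" (the principal point, pixels), "distortion" ([k1, k2, p1, p2, k3] as OpenCV has them; the pictures are not rectified), "R" (3x3) and "t" (3): a world point X has camera coordinates R X + t. Camera axes: x right, y down, z forward; pixel columns grow to the right and rows downward; lengths in m; the calibration is good to about 2 mm. A picture is of the moment at which its call begins: read the wrist's pose just before it. camera_params takes no time and is no camera call; for the wrist camera it gives the pose at the moment of the call.
- r.close_job(): hands the job in, once; it reports no verdict.
Trained networks look in the newest picture that a camera, given by its name, has taken for a name from the list of things; names that differ only in an ending like _2 or _b are one class to them, and where a whole thing is asked for, a point or a joint stands for the part that bears it (a point fixed in the world has none). Each returns a list of dicts, best first, with "p" (0 to 1); they miss things now and then, are a little off and sometimes report something else, mostly with a low value. They report only what shows in the picture. A call takes as long as a camera call. They do not tell look-alikes from the thing itself.
- r.recognise(target, camera): "xy" ([column, row] in pixels, amid what is visible of it).
The state is a dict: "time_s": time; "joints": joint angles; "qd": joint speeds; "joint_torque": joint torques, N m; "tcp_pos": TCP position; "eef_rot": TCP orientation; "contact_force": force on the tool from outside, world axes, zero at the start; "moment": the same for the moment, N m; "gripper_width": finger opening in m.
Only numpy, scipy, OpenCV 4.12 (cv2) and the standard library are available. Lean on these libraries where they do the work, as an engineer would, in place of code of your own. Each camera call takes 0.05 s, during which the arm holds its last target.

## Task

The three cover plates of the cable duct on the bench still stand proud: take the wooden press block by its handle, press its flat sole on top of the steel roller with 17 to 21 newtons (never over 26), and so roll the roller across the plates until all three are flush with the duct's rails and the roller lies still on the dark line beyond them, square to the duct. Only the roller may touch the duct, and the roller is never to be gripped or touched by the gripper itself. Then set the block down flat on the bench, let go of it, and leave the mouse, screwdriver, tape and mug where they are.

Things in the scene. Friction and masses are not known exactly. Their poses are not given: they have to be found in the camera images.
- duct: base of an aluminium cable duct, fixed; origin under its centre. The duct deck on it is 120 (x) x 230 (y) mm, flat top 36 mm above the bench: landings at both y ends (71 mm long each), rails 17 mm wide along the sides, three cover plates between (y -43 to +43). The -y end, where the roller starts, is hinged; the +y end rests on soft rubber feet
- start_side (a point): point on the deck's top, on the landing where the roller starts, at duct x 0, y -85, z 36 mm. The deck turns about its -y end (y -115 mm) and gives more the farther out it is pressed: under 15 N about 1.5 mm at cover1, 4 mm at cover3, 6.5 mm at the line; let go, it springs back level
- mark (a point): middle of the dark scribed line (2.5 mm wide, across the duct, parallel to its x) on top of the +y landing, at duct x 0, y +66, z 36 mm; x and y as the duct's. The roller is rolled towards +y and its axis must stop above this line
- cover1 (a joint): grey cover plate nearest the roller's start (83 mm in duct x, 27.7 mm in y, centre at duct y -28.7 mm), sliding straight down in tight clips; value in m. At 0 its top stands 3 mm proud of the rails, at 0.003 it is flush, 0.0035 is its end of travel. It moves only while over 15.5 N press on it (the roller's own weight counts but is too little) and stays where it is left
- cover2 (a joint): the middle plate, the same, centre at duct y 0
- cover3 (a joint): the plate nearest the dark line, the same, centre at duct y +28.7 mm
- roller_center (a point): centre of a loose plain steel roller, 44 mm in diameter, 110 mm long, 0.3 to 0.5 kg, lying across the duct's -y landing; x is its axis (parallel to the duct's x), y and z turn as it rolls. Under the block it travels half as far as the block, so it works its way back along the sole. Friction coefficients 0.5 to 0.7.
- block_grip (a point): point in the handle of the loose wooden press block (0.25 kg), 42 mm above its underside, z up. A flat plate 180 (its x) x 75 (its y) x 12 mm with an upright handle on its middle: 40 (x) x 30 mm (y), from 12 to 64 mm above the underside. It starts on the bench, sole down, left or right of the duct. Grip it across the 40 mm, and keep its x in the rolling direction, against tipping
- mouse: bystander: black computer mouse, 105 x 60 x 32 mm, on the other side of the duct from the block, origin under its centre
- screwdriver: bystander: screwdriver lying on the bench, about 200 mm long, beyond the duct on the right, origin under its middle
- tape: bystander: roll of brown tape lying flat, 90 mm across, 24 mm high, beyond the duct on the left, origin under its centre
- mug: bystander: white mug, 80 mm across, 90 mm high, far left, origin under its centre
Not all that is in view belongs to the job. What is shaped like the part that bears block_grip but red is not meant. Of the things shaped like the part that bears roller_center, the bare steel one is meant.

How it is judged (in metres and radians):
On the way, in this order (a step that is already met when the one before it is completed fails the run):
1. the first plate is flush while the block bears on the roller (value of joint cover1 above 0.0023 m and contact force between block and roller above 1 N), for 0.1 s.
2. all three plates are flush (value of joint each of cover1, cover2, cover3 above 0.0023 m), for 0.2 s.
At the end, for the whole second after the job is handed in: All three plates are pressed down at least 2.3 mm (flush within 0.7 mm); the roller lies still on the duct with its axis within 7 mm of the dark line, within 20 mm of the middle sideways and within 0.12 rad of square; the block stands still, flat on the bench, sole down (all of step 2 and y of roller_center in the frame of mark between -0.007 and 0.007 m and x of roller_center in the frame of mark between -0.02 and 0.02 m and z of roller_center in the frame of mark below 0.026 m and angle between the x axis of roller_center and the x axis of duct, either way round below 0.12 rad and linear speed of each of roller, block below 0.01 m/s and height (world z) of block_grip below 0.046 m and angle between block_grip's own z axis and vertical below 0.08 rad); the robot touches nothing.
It fails at once if the block presses the roller with more than 26 N (contact force between block and roller above 26 N).
It fails at once if the block touches the duct or its plates (contact force between block and duct above 0.5 N).
It fails at once if the gripper or arm touches the duct or its plates (contact force between any of the fingers, the arm and duct above 0.5 N).
It fails at once if the gripper or arm touches the roller (contact force between any of the fingers, the arm and roller above 0.5 N).
It fails at once if the mouse, screwdriver, tape or mug is moved by more than 20 mm (distance of any of mouse, screwdriver, tape, mug from where it was at the start of the episode above 0.02 m).
It also fails if it takes over 72 s, if anything falls off the work surface, if the arm or the gripper's body presses on something with over 40 N, if the wrist force passes 120 N, or if a joint passes its speed limit or range.

## Working session

There is one attempt and no reset: what is moved stays moved. The work goes in short steps, Python scripts to look and compute and a shell command to move; the robot and the scene stay as the last step left them, time stands still between calls to the robot, and variables do not carry over. Pictures are saved under pics/ and viewed, and the job is handed in when it is done.

```bash
mkdir -p pics; python3 - <<'E'
from plant import r
import cv2
s=r.get_state()
for k,v in s.items(): print(k,v)
for c in ("side","top","wrist"):
    p=r.camera_params(c); print(c,p)
    im=r.capture(c); cv2.imwrite(f"pics/a_{c}.png",im[:,:,::-1])
    for t in ("duct","roller_center","block_grip","mouse","screwdriver","tape","mug"):
        print(c,t,[(x["xy"],round(x["p"],2)) for x in r.recognise(t,c)][:4])
print(r.get_state()["time_s"])
E
```

```text
time_s 0.0
joints [ 9.15653099e+01  2.05901487e+01  6.32784988e-01 -2.06767720e-02
 -7.01349127e+01 -1.65071822e+01]
qd [0.06990208 0.00496765 0.08623204 0.03935593 0.00203439 0.01522272]
joint_torque [-1.19388413e-03 -5.82722390e+01  2.93061054e+01  6.99684530e+00
  7.01167941e-03 -1.68958773e-04]
tcp_pos [0.17393468 0.65169248 0.22562794]
eef_rot [ 1.79906003e+02 -7.58530570e-03 -1.49489078e+01]
contact_force [-0.49433605 -0.72269967  0.17310953]
moment [ 0.03363749 -0.00987469  0.04969851]
gripper_width 0.08775771830319784
side {'vfov': 47.84261203671306, 'cx': 321.93623384429856, 'cy': 198.55447665709434, 'distortion': array([-0.07859792,  0.        ,  0.        ,  0.        ,  0.        ]), 'R': array([[ 0.81599567, -0.57796977, -0.01010017],
       [-0.31634901, -0.43187111, -0.8446364 ],
       [ 0.48381234,  0.69241482, -0.53524511]]), 't': array([-0.41584042,  0.23099643,  1.19608762])}
side duct [([327.0, 215.1], 0.77)]
side roller_center [([344.6, 215.2], 0.98), ([302.5, 244.1], 0.83), ([402.5, 223.1], 0.81)]
side block_grip [([208.6, 206.1], 0.85), ([266.8, 184.4], 0.83)]
[... 731 characters left out ...]
top mouse [([437.1, 205.9], 0.71)]
top screwdriver [([445.2, 116.2], 0.59)]
top tape [([226.4, 114.9], 0.56)]
top mug [([170.5, 154.1], 0.71)]
wrist {'vfov': 58.11125232675999, 'cx': 321.6170393484831, 'cy': 198.54140237304486, 'distortion': array([-0.01499455,  0.        ,  0.        ,  0.        ,  0.        ]), 'R': array([[-2.58515767e-01, -9.66006801e-01, -6.77532938e-04],
       [-9.29940463e-01,  2.48673970e-01,  2.70872649e-01],
       [-2.61496336e-01,  7.06549157e-02, -9.62614954e-01]]), 't': array([ 0.67516245, -0.03471777,  0.38980777])}
wrist duct []
wrist roller_center []
wrist block_grip [([607.0, 27.7], 0.58)]
wrist mouse []
wrist screwdriver []
wrist tape []
wrist mug []
1.2
```

View pics/a_side.png

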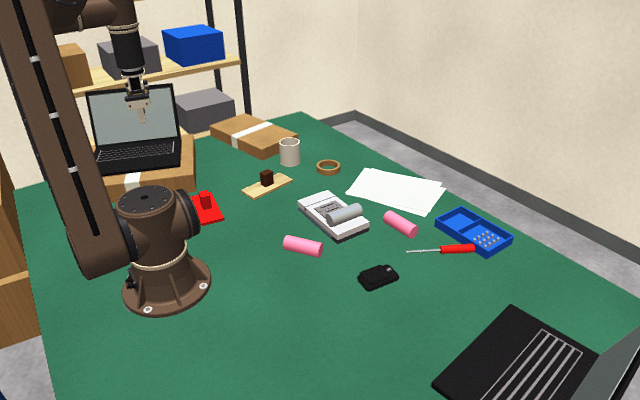

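View pics/a_top.png

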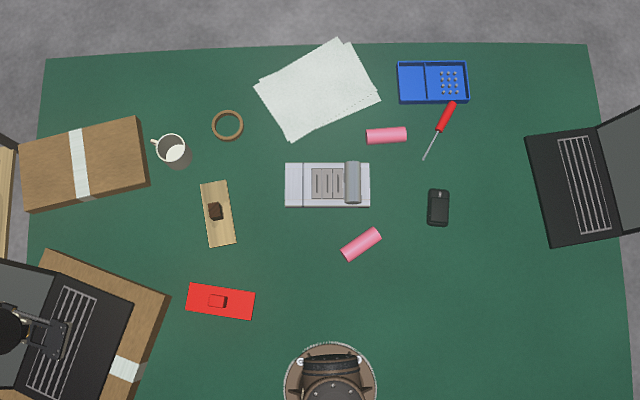

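```bash
python3 - <<'E'
import cv2
im=cv2.imread("pics/a_top.png"); c=im[90:330,180:440]
cv2.imwrite("pics/a_topz.png",cv2.resize(c,None,fx=2.5,fy=2.5,interpolation=cv2.INTER_CUBIC)[:600])
im=cv2.imread("pics/a_side.png"); c=im[150:290,180:420]
cv2.imwrite("pics/a_sidez.png",cv2.resize(c,None,fx=3.3,fy=3.3,interpolation=cv2.INTER_CUBIC))
E
```

```text
(no output)
```

View pics/a_topz.png

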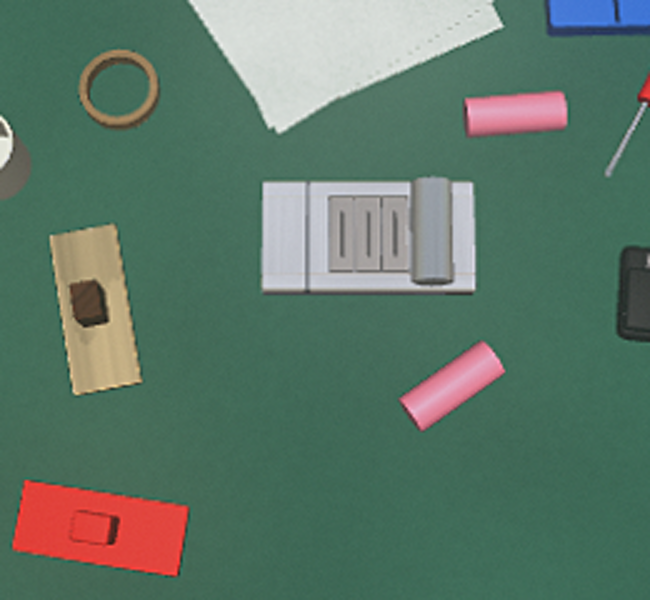

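View pics/a_sidez.png

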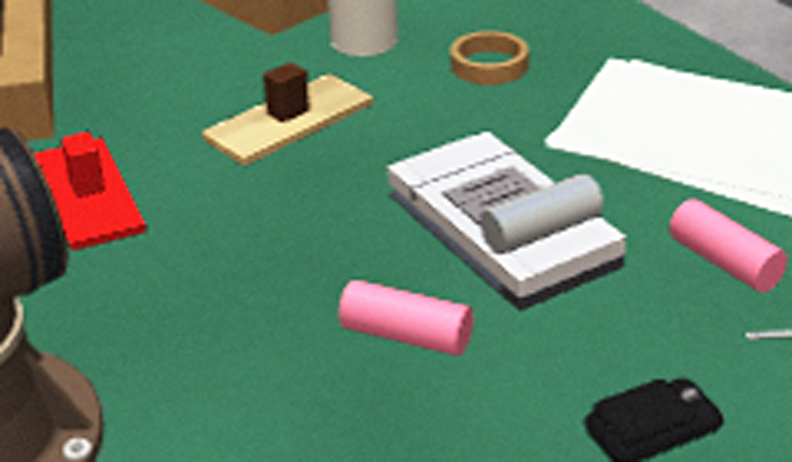

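The side and top views show the wooden block at (217,213) in top, left of the duct. The duct is centred at about (327,185), with the steel roller at (352,183) and the dark line at column ~303. The red block and pink cylinders are decoys.

```bash
cat > h.py <<'E'
import numpy as np, cv2
from plant import r
def ray(cam,px,P=None):
    p=P or r.camera_params(cam); f=200/np.tan(np.radians(p["vfov"]/2))
    K=np.array([[f,0,p["cx"]],[0,f,p["cy"]],[0,0,1]])
    u=cv2.undistortPoints(np.array([[px]],float),K,np.array(p["distortion"]))[0,0]
    R=np.array(p["R"]);o=-R.T@np.array(p["t"]);d=R.T@np.array([u[0],u[1],1.]);return o,d
def at(cam,px,z,P=None):
    o,d=ray(cam,px,P);return o+d*(z-o[2])/d[2]
def proj(cam,X,P=None):
    p=P or r.camera_params(cam); f=200/np.tan(np.radians(p["vfov"]/2))
    K=np.array([[f,0,p["cx"]],[0,f,p["cy"]],[0,0,1]])
    rv=cv2.Rodrigues(np.array(p["R"]))[0]
    return cv2.projectPoints(np.array(X,float).reshape(-1,1,3),rv,np.array(p["t"]),K,np.array(p["distortion"]))[0][:,0]
E
python3 - <<'E'
from h import *
np.set_printoptions(precision=4,suppress=True)
z=lambda a:(180+a[0]/2.5,90+a[1]/2.5)
for n,pts,h in (("duct",[(263,182),(474,182),(475,290),(263,290)],.036),("line",[(308,182),(308,290)],.036),
 ("roller",[(431,180),(432,281)],.075),("block",[(50,236),(116,225),(142,382),(76,395)],.012)):
    q=np.array([at("top",z(p),h) for p in pts]);print(n,q[:,:2].tolist(),q.mean(0))
    e=q[(1 if n!="block" else 2)]-q[(0 if n!="block" else 1)]
    print(np.linalg.norm(np.diff(q,axis=0),axis=1),np.degrees(np.arctan2(e[1],e[0])))
for n,a in (("mouse",(437,206)),("tape",(227,125)),("mug",(172,149)),("red",(220,301))): print(n,at("top",a,.02))
E
```

```text
duct [[0.6020274557659776, 0.0993151273577172], [0.5951641715394684, -0.1312647657826096], [0.4750044466457849, -0.12584430030924723], [0.4818864270113833, 0.10156391901194121]] [ 0.5385 -0.0141  0.036 ]
[0.2307 0.1203 0.2275] -91.70492380508448
line [[0.6004973261788326, 0.0501641915346218], [0.48043951767265203, 0.0533157001738473]] [0.5405 0.0517 0.036 ]
[0.1201] 178.49633531131266
roller [[0.5877479512551297, -0.08076129029475039], [0.4785230523603612, -0.07667859125790583]] [ 0.5331 -0.0787  0.075 ]
[0.1093] 177.8593473262566
block [[0.5545709232594115, 0.33831713516321127], [0.5647509294833534, 0.26447392102318645], [0.3892705789871864, 0.23556663391889757], [0.37697247190430344, 0.3074728481752621]] [0.4714 0.2865 0.012 ]
[0.0745 0.1778 0.073 ] -170.64554540892527
mouse [ 0.4724 -0.3119  0.02  ]
tape [0.723  0.2629 0.02  ]
mug [0.6577 0.4186 0.02  ]
red [0.2348 0.2799 0.02  ]
```

```bash
python3 -m inch '.032 .023 -.004 0 0 0 1;.032 .023 -.004 0 0 0 1;.032 .023 -.004 0 0 0 1;.032 .023 -.004 0 0 0 1;.032 .023 -.004 0 0 0 1;.032 .023 -.004 0 0 0 1;.032 .023 -.004 0 0 0 1;.032 .023 -.004 0 0 0 1;.032 .023 -.004 0 0 0 1;.032 .023 -.004 0 0 0 1;.032 .023 -.004 0 0 0 1;.032 .023 -.004 0 0 0 1;0 0 0 0 0 .115 1;0 0 0 0 0 .115 1;0 0 0 0 0 .115 1;0 0 0 0 0 .115 1;0 0 0 0 0 .115 1;0 0 0 0 0 .115 1;0 0 0 0 0 .115 1;0 0 0 0 0 .115 1'
python3 -m inch '0 0 0 0 0 .115 1;0 0 0 0 0 .115 1;0 0 0 0 0 0 1;0 0 0 0 0 0 1'
python3 - <<'E'
from h import *
for c in ("wrist","top"):
    im=r.capture(c); cv2.imwrite(f"pics/b_{c}.png",im[:,:,::-1])
print(r.camera_params("wrist"), r.recognise("block_grip","wrist"),r.get_state()["joints"])
E
```

```text
time_s: 2.87
tcp_pos: [0.4739, 0.2864, 0.2747]
eef_rot: [-180.0, 0.0, -68.0]
contact_force: [-0.3, 0.5, 0.0]
gripper_width: 0.0875
time_s: 3.2
tcp_pos: [0.4739, 0.2864, 0.2746]
eef_rot: [-180.0, 0.0, -80.6]
contact_force: [-0.1, -0.1, -1.1]
gripper_width: 0.088
{'vfov': 58.11125232675999, 'cx': 321.6170393484831, 'cy': 198.54140237304486, 'distortion': array([-0.01499455,  0.        ,  0.        ,  0.        ,  0.        ]), 'R': array([[-9.86758407e-01, -1.62196512e-01,  3.71789474e-04],
       [-1.56025914e-01,  9.49839481e-01,  2.71036666e-01],
       [-4.43143423e-02,  2.67389700e-01, -9.62568952e-01]]), 't': array([ 0.51380498, -0.24546468,  0.38105496])} [{'xy': [322.3, 160.6], 'p': 0.64}, {'xy': [520.0, 187.7], 'p': 0.62}, {'xy': [169.0, 229.8], 'p': 0.42}] [ 5.14209525e+01  7.48227585e+00 -1.04370849e+01  8.14052075e-04
 -7.20753929e+01 -4.20841380e+01]
```

View pics/b_wrist.png

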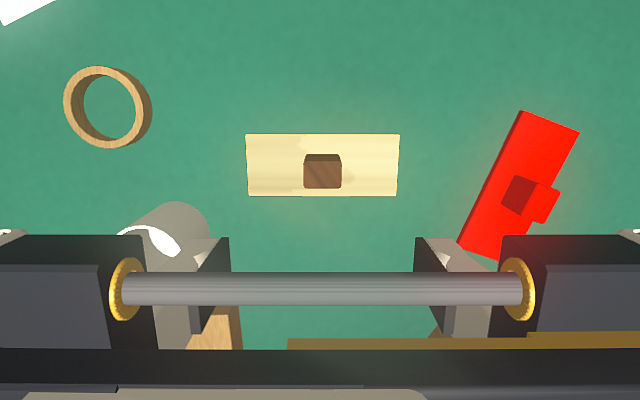

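```bash
python3 - <<'E'
from h import *
np.set_printoptions(precision=4,suppress=True)
im=cv2.imread("pics/b_wrist.png"); c=im[110:220,220:430]
cv2.imwrite("pics/b_wz.png",cv2.resize(c,None,fx=3.8,fy=3.8,interpolation=cv2.INTER_CUBIC))
q=np.array([at("wrist",p,.012) for p in [(246,134),(400,134),(397,195.),(249.5,195)]]);print(q,q.mean(0),np.linalg.norm(np.diff(q,axis=0),axis=1))
for a,b in((0,1),(3,2)): e=q[a]-q[b];print(np.degrees(np.arctan2(e[1],e[0])))
q=np.array([at("wrist",p,.064) for p in [(304,164),(341,164),(341,188),(304,188)]]);print(q,q.mean(0),np.linalg.norm(np.diff(q,axis=0),axis=1))
E
```

```text
[[0.5652 0.2691 0.012 ]
 [0.3892 0.2403 0.012 ]
 [0.3767 0.3124 0.012 ]
 [0.5532 0.3413 0.012 ]] [0.4711 0.2908 0.012 ] [0.1784 0.0732 0.1789]
9.294159936355122
9.289076213127272
[[0.4927 0.2833 0.064 ]
 [0.4548 0.2772 0.064 ]
 [0.4503 0.3024 0.064 ]
 [0.4888 0.3087 0.064 ]] [0.4716 0.2929 0.064 ] [0.0384 0.0257 0.0391]
```

View pics/b_wz.png

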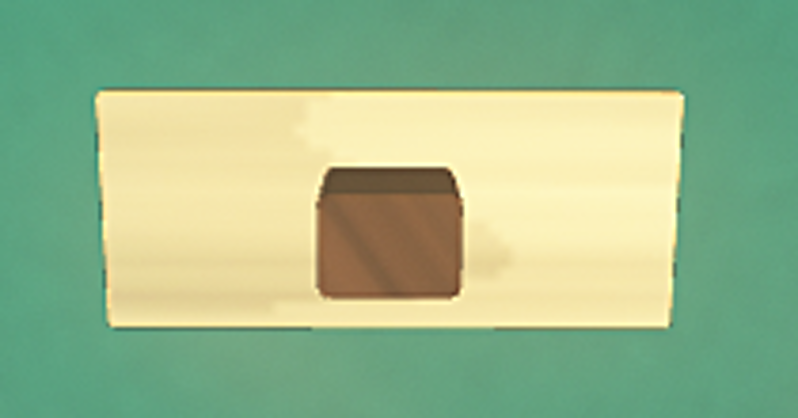

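```bash
python3 -m inch '-.005 .002 .03 0 0 0 1;0 0 .03 0 0 0 1;0 0 .03 0 0 0 1;0 0 .03 0 0 0 1;0 0 .03 0 0 0 1;0 0 .03 0 0 0 1;0 0 .03 0 0 0 1;0 0 .02 0 0 0 1;0 0 .01 0 0 0 1;0 0 .0115 0 0 0 1;0 0 0 0 0 0 1;0 0 0 0 0 0 .3;0 0 0 0 0 0 .3;0 0 0 0 0 0 .3;0 0 0 0 0 0 .3;0 0 0 0 0 0 .3;0 0 0 0 0 0 .3' 60
python3 -m inch '0 0 0 0 0 0 .3;0 0 0 0 0 0 .3;0 0 0 0 0 0 .3'
```

```text
time_s: 4.77
tcp_pos: [0.4713, 0.2913, 0.0236]
eef_rot: [-180.0, 0.0, -80.8]
contact_force: [0.4, 0.6, -0.3]
gripper_width: 0.0535
time_s: 5.02
tcp_pos: [0.4713, 0.2912, 0.0233]
eef_rot: [-180.0, 0.0, -80.8]
contact_force: [-0.2, -0.3, 2.6]
gripper_width: 0.0397
```

```bash
python3 -m inch '0 0 -.005 0 0 0 0;0 0 -.015 0 0 0 0;0 0 -.03 0 0 0 0;0 0 -.03 0 0 0 0;0 0 -.03 0 0 0 0;0 0 -.03 0 0 0 0;0 0 -.03 0 0 0 0;0 0 -.03 0 0 0 0;0 0 -.03 0 0 0 0;0 0 -.03 0 0 0 0;0 0 0 0 0 0 0;0 0 0 0 0 0 0' 60
python3 -m inch '.018 .005 0 0 0 0 0;.035 .009 0 0 0 0 0;.035 .009 0 0 0 0 0;.035 .009 0 0 0 0 0;.035 .009 0 0 0 0 0;.035 .009 0 0 0 0 0;.035 .009 0 0 0 0 0;.035 .009 0 0 0 0 0;.033 .01 0 0 0 0 0;0 0 0 0 0 -.1 0;0 0 0 0 0 -.1 0;0 0 0 0 0 -.1 0;0 0 0 0 0 -.1 0;0 0 0 0 0 -.1 0;0 0 0 0 0 -.1 0;0 0 0 0 0 -.1 0;0 0 0 0 0 -.1 0;0 0 0 0 0 -.1 0;0 0 0 0 0 -.1 0;0 0 0 0 0 -.1 0'
python3 -m inch '0 0 0 0 0 -.1 0;0 0 0 0 0 -.1 0;0 0 0 0 0 -.08 0;0 0 0 0 0 0 0;0 0 0 0 0 0 0'
python3 - <<'E'
from h import *
for c in ("wrist","top","side"):
    im=r.capture(c); cv2.imwrite(f"pics/c_{c}.png",im[:,:,::-1])
    print(r.recognise("roller_center",c))
s=r.get_state();print(s["time_s"],s["contact_force"],s["moment"],s["joints"])
E
```

```text
time_s: 6.02
tcp_pos: [0.4713, 0.2915, 0.2848]
eef_rot: [-179.9, 0.1, -80.8]
contact_force: [-1.3, -0.1, -3.3]
gripper_width: 0.0396
time_s: 7.68
tcp_pos: [0.4399, -0.0141, 0.2813]
eef_rot: [179.9, 0.2, -17.5]
contact_force: [0.1, -0.1, -2.4]
gripper_width: 0.0399
time_s: 8.1
tcp_pos: [0.4403, -0.0139, 0.2818]
eef_rot: [180.0, 0.1, -1.9]
contact_force: [-0.4, 0.3, -1.5]
gripper_width: 0.0397
[{'xy': [384.9, 65.1], 'p': 0.86}]
[{'xy': [359.6, 241.9], 'p': 0.83}]
[{'xy': [304.4, 244.3], 'p': 0.82}, {'xy': [400.2, 222.5], 'p': 0.72}, {'xy': [344.0, 211.9], 'p': 0.68}, {'xy': [328.8, 169.1], 'p': 0.24}]
8.4 [ 0.29786363  0.12696545 -1.8549253 ] [-0.02105269 -0.03267712  0.02742292] [ 2.39853046e+01 -4.29084514e+00 -2.15735335e+01 -1.41874969e-03
 -7.27290476e+01  6.41944191e+01]
```

View pics/c_wrist.png

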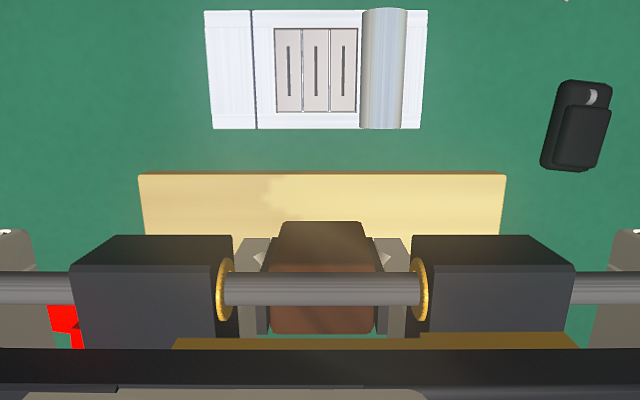

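View pics/c_side.png

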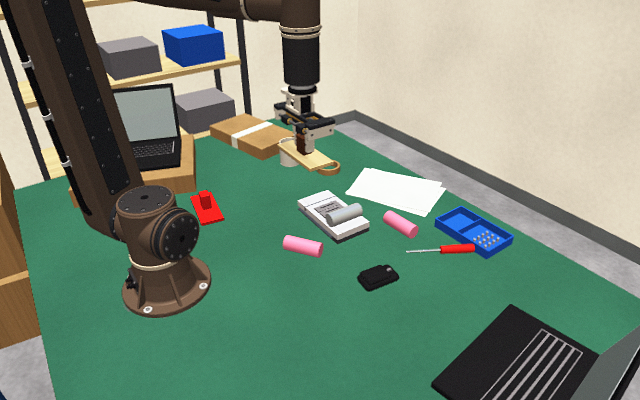

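```bash
python3 - <<'E'
import cv2
im=cv2.imread("pics/c_wrist.png"); c=im[0:140,195:435]
cv2.imwrite("pics/c_wz.png",cv2.resize(c,None,fx=3.3,fy=3.3,interpolation=cv2.INTER_CUBIC))
E
```

```text
(no output)
```

View pics/c_wz.png

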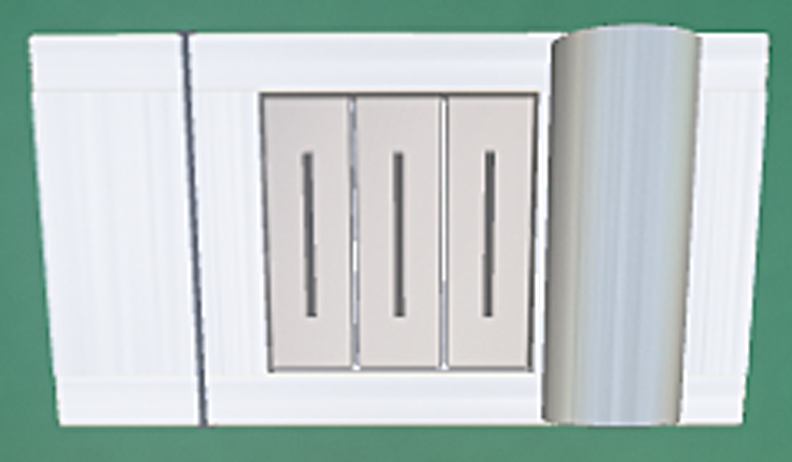

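```bash
python3 - <<'E'
from h import *
np.set_printoptions(precision=4,suppress=True)
z=lambda a:((a[0]+.5)/3.3-.5+195,(a[1]+.5)/3.3-.5)
q=np.array([at("wrist",z(p),.036) for p in [(30,35),(770,35),(743,424),(58,425)]]);print(q,q.mean(0),np.linalg.norm(np.diff(q,axis=0),axis=1))
C=q.mean(0)
for a,b in((1,0),(2,3),(2,1),(3,0)): e=q[b]-q[a];print(np.degrees(np.arctan2(e[1],e[0])))
l=np.array([at("wrist",z(p),.036) for p in [(185,35),(204,425)]]);print("line",l,l.mean(0))
# roller: fit
from scipy.optimize import least_squares
L=[((553,60),(543,420)),((700,60),(680,420))]
def res(p):
    y0,th=p;out=[]
    a=np.array([-np.sin(th)*-1*0+np.cos(th),np.sin(th),0]); c=np.array([0.537,y0,.058])
    for i,l in enumerate(L):
        for s in l:
            o,d=ray("wrist",z(s)); n=np.cross(d,a);n/=np.linalg.norm(n)
            dist=(o-c)@n; out.append(abs(dist)-.022)
    return out
s=least_squares(res,[-.08,0]);print(s.x,np.degrees(s.x[1]),np.array(s.fun))
e=[at("wrist",z(p),h) for p,h in (((612,424),.065),((628,26),.07))];print(e)
E
```

```text
[[ 0.6041  0.1023  0.036 ]
 [ 0.5965 -0.1274  0.036 ]
 [ 0.4774 -0.1236  0.036 ]
 [ 0.4846  0.1069  0.036 ]] [ 0.5406 -0.0104  0.036 ] [0.2298 0.1192 0.2306]
88.11807312825975
88.22161713730013
-1.8311067391766924
-2.212516133188207
line [[0.6023 0.0541 0.036 ]
 [0.4829 0.0577 0.036 ]] [0.5426 0.0559 0.036 ]
[-0.0775 -0.0326] -1.868910128072289 [-0.0006 -0.0005 -0.0006 -0.0005]
[array([ 0.4813, -0.0749,  0.065 ]), array([ 0.5931, -0.0776,  0.07  ])]
```

```bash
python3 -m inch '.01 .0125 0 0 0 0 0;.0197 .0253 0 0 0 0 0;.0197 .0253 0 0 0 0 0;.0197 .0253 0 0 0 0 0;.0197 .0253 0 0 0 0 0;.01 .0125 0 0 0 0 0;0 0 .02 0 0 0 0;0 0 .025 0 0 0 0;0 0 .025 0 0 0 0;0 0 .025 0 0 0 0;0 0 .025 0 0 0 0;0 0 .025 0 0 0 0;0 0 .015 0 0 0 0;0 0 .007 0 0 0 0;0 0 0 0 0 0 0;0 0 0 0 0 0 0;0 0 0 0 0 0 0'
python3 - <<'E'
from h import *
for c in ("wrist","side"):
    im=r.capture(c); cv2.imwrite(f"pics/d_{c}.png",im[:,:,::-1])
for i in range(6):
    r.capture("side")
    s=r.get_state();print(s["time_s"],s["tcp_pos"],s["eef_rot"],s["contact_force"],s["moment"])
im=cv2.imread("pics/d_side.png")[120:280,230:430]
cv2.imwrite("pics/d_sz.png",cv2.resize(im,None,fx=3.5,fy=3.5,interpolation=cv2.INTER_CUBIC))
E
```

```text
time_s: 9.82
tcp_pos: [0.5372, -0.1428, 0.1174]
eef_rot: [180.0, -0.1, -1.8]
contact_force: [-0.1, -0.6, -2.2]
gripper_width: 0.0399
9.9667 [ 0.53689499 -0.14272289  0.11727683] [-1.79993383e+02 -1.24066669e-01 -1.76091862e+00] [-0.16317729 -0.36375422 -2.31749604] [-0.04226326 -0.00437304  0.00629384]
10.0167 [ 0.53671249 -0.14269932  0.11707713] [-1.79990680e+02 -1.02748728e-01 -1.76469147e+00] [ 0.047744    0.90033081 -2.7169045 ] [-0.00986487 -0.02883007 -0.01524899]
10.0667 [ 0.53655991 -0.14271427  0.11688048] [-1.79993177e+02 -8.23570812e-02 -1.76229488e+00] [-0.21913843  0.01340978 -2.46637275] [-0.0251695  -0.02099567  0.01577488]
10.1167 [ 0.53642031 -0.14273437  0.11669743] [-1.79992976e+02 -6.42410425e-02 -1.76691733e+00] [-0.1883198  -0.26892694 -2.32688739] [-0.00385786  0.0144687  -0.01241908]
10.1667 [ 0.53635268 -0.14272705  0.11653252] [-1.79995567e+02 -4.64493558e-02 -1.76535829e+00] [ 0.26780918 -0.5636072  -1.72145128] [-0.0775326   0.0128864   0.02134196]
10.2167 [ 0.53630616 -0.14274313  0.11641961] [-1.79997137e+02 -3.67066928e-02 -1.76391104e+00] [ 0.56242949 -0.3638883  -1.44543875] [-0.00355233  0.00791313  0.02117166]
```

View pics/d_wrist.png

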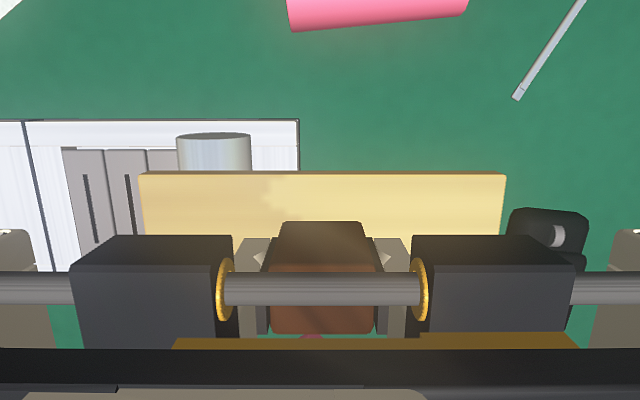

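View pics/d_sz.png

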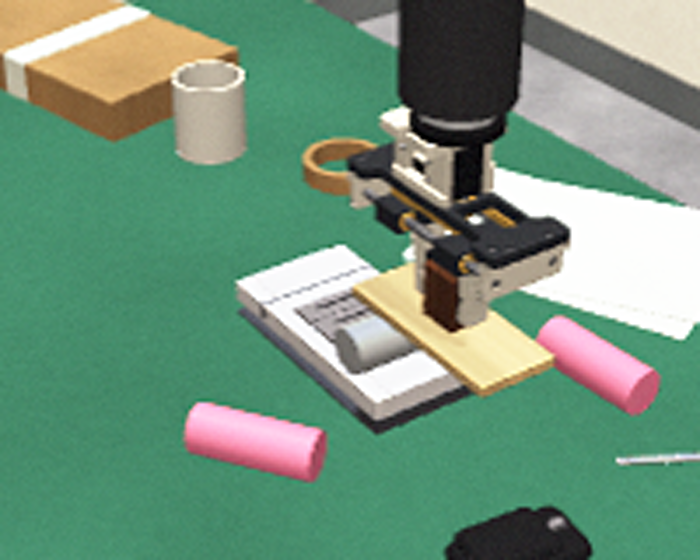

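```bash
cat > f.py <<'E'
from h import *
import sys
n=int(sys.argv[1]) if len(sys.argv)>1 else 6
F=[];M=[]
for i in range(n):
    r.capture("side"); s=r.get_state(); F.append(s["contact_force"]);M.append(s["moment"])
F=np.array(F);f=F.mean(0)
p=s["tcp_pos"];rel=np.array([p[0]-.5406,p[1]+.0104]);t=np.radians(-1.85)
print("t%.2f press %.2f (sd %.2f last3 %.2f) Fxy %.2f %.2f M %s tcp %s ductxy %s rot %s"%(s["time_s"],f[2]+2.4,F[:,2].std(),F[-3:,2].mean()+2.4,f[0],f[1],np.round(np.mean(M,0),2),np.round(np.array(p)*1e3,2),np.round(np.array([np.cos(t)*rel[0]+np.sin(t)*rel[1],-np.sin(t)*rel[0]+np.cos(t)*rel[1]])*1e3,1),np.round(s["eef_rot"],2)))
E
python3 f.py 6
python3 -m inch '-.001 0 .005 0 0 0 0;0 0 .004 0 0 0 0;0 0 0 0 0 0 0;0 0 0 0 0 0 0;0 0 0 0 0 0 0;0 0 0 0 0 0 0'; python3 f.py 6
```

```text
t10.52 press -0.39 (sd 0.38 last3 -0.09) Fxy 0.51 -0.29 M [-0.01 -0.03 -0.03] tcp [ 536.16 -142.73  116.05] ductxy [  -0.2 -132.4] rot [-180.      0.     -1.77]
time_s: 11.02
tcp_pos: [0.5353, -0.1427, 0.1071]
eef_rot: [180.0, -0.0, -1.8]
contact_force: [0.0, 0.9, -2.2]
gripper_width: 0.0398
t11.32 press -0.04 (sd 0.46 last3 0.31) Fxy 0.01 -0.10 M [-0.06 -0.02 -0.  ] tcp [ 535.22 -142.73  107.16] ductxy [  -1.1 -132.4] rot [ 1.80e+02 -1.00e-02 -1.76e+00]
```

```bash
python3 -m inch '0 0 .001 0 0 0 0;0 0 .001 0 0 0 0;0 0 0 0 0 0 0;0 0 0 0 0 0 0'; python3 f.py 4
python3 -m inch '0 0 .0005 0 0 0 0;0 0 .0005 0 0 0 0;0 0 0 0 0 0 0;0 0 0 0 0 0 0'; python3 f.py 4
```

```text
time_s: 11.65
tcp_pos: [0.5351, -0.1427, 0.1049]
eef_rot: [180.0, 0.0, -1.8]
contact_force: [0.5, -0.6, -1.5]
gripper_width: 0.0399
t11.85 press 0.09 (sd 0.08 last3 0.05) Fxy 0.58 -0.18 M [-0.01  0.01 -0.01] tcp [ 535.19 -142.74  105.11] ductxy [  -1.1 -132.4] rot [ 1.80e+02 -1.00e-02 -1.76e+00]
time_s: 12.18
tcp_pos: [0.5351, -0.1427, 0.104]
eef_rot: [180.0, 0.0, -1.8]
contact_force: [0.6, 0.2, -2.0]
gripper_width: 0.0397
t12.38 press -0.58 (sd 0.28 last3 -0.67) Fxy 0.41 -0.31 M [-0.02  0.02 -0.02] tcp [ 535.17 -142.72  104.08] ductxy [  -1.2 -132.4] rot [180.    -0.    -1.76]
```

```bash
python3 -m inch '0 0 .0005 0 0 0 0;0 0 0 0 0 0 0;0 0 0 0 0 0 0'; python3 f.py 4
```

```text
time_s: 12.63
tcp_pos: [0.5351, -0.1427, 0.1035]
eef_rot: [-180.0, 0.0, -1.8]
contact_force: [-0.7, 0.5, -2.7]
gripper_width: 0.0401
t12.83 press 0.21 (sd 0.22 last3 0.09) Fxy -0.43 -0.18 M [-0.05  0.   -0.02] tcp [ 535.17 -142.73  103.56] ductxy [  -1.2 -132.4] rot [180.     0.    -1.76]
```

```bash
python3 -m inch '0 0 .0003 0 0 0 0;0 0 0 0 0 0 0'; python3 f.py 4;  python3 -m inch '0 0 .0003 0 0 0 0;0 0 0 0 0 0 0'; python3 f.py 4
```

```text
time_s: 13.0
tcp_pos: [0.5351, -0.1427, 0.1032]
eef_rot: [-180.0, 0.0, -1.8]
contact_force: [-0.6, 0.1, -2.4]
gripper_width: 0.0396
t13.20 press -0.13 (sd 0.34 last3 -0.31) Fxy -0.05 0.08 M [ 0.    0.01 -0.  ] tcp [ 535.18 -142.72  103.27] ductxy [  -1.2 -132.4] rot [-180.     -0.     -1.77]
time_s: 13.37
tcp_pos: [0.5352, -0.1427, 0.103]
eef_rot: [180.0, -0.0, -1.8]
contact_force: [0.5, 0.6, -0.8]
gripper_width: 0.0398
t13.57 press 0.89 (sd 0.57 last3 1.16) Fxy -0.04 -0.35 M [ 0.01  0.04 -0.01] tcp [ 535.21 -142.72  103.04] ductxy [  -1.1 -132.4] rot [ 1.80e+02 -1.00e-02 -1.76e+00]
```

```bash
python3 -m inch '0 0 .0003 0 0 0 0;0 0 0 0 0 0 0'; python3 f.py 4
```

```text
time_s: 13.73
tcp_pos: [0.5352, -0.1428, 0.1029]
eef_rot: [180.0, -0.0, -1.8]
contact_force: [-2.0, 0.5, 0.9]
gripper_width: 0.0398
t13.93 press 3.77 (sd 0.76 last3 4.11) Fxy -1.12 0.29 M [0.27 0.41 0.03] tcp [ 535.22 -142.72  102.86] ductxy [  -1.1 -132.4] rot [ 1.80e+02 -1.00e-02 -1.76e+00]
```

```bash
python3 -m inch '0 0 .0003 0 0 0 0;0 0 0 0 0 0 0'; python3 f.py 3; python3 -m inch '0 0 .0003 0 0 0 0;0 0 0 0 0 0 0'; python3 f.py 3;
```

```text
time_s: 14.1
tcp_pos: [0.5353, -0.1427, 0.1027]
eef_rot: [180.0, -0.0, -1.8]
contact_force: [-1.2, 0.2, 5.6]
gripper_width: 0.0394
t14.25 press 7.51 (sd 0.31 last3 7.51) Fxy -2.45 0.25 M [0.53 0.79 0.09] tcp [ 535.28 -142.75  102.71] ductxy [  -1.  -132.4] rot [ 1.80e+02 -2.00e-02 -1.76e+00]
time_s: 14.42
tcp_pos: [0.5353, -0.1428, 0.1026]
eef_rot: [180.0, -0.0, -1.8]
contact_force: [-3.5, -0.1, 6.8]
gripper_width: 0.0393
t14.57 press 9.23 (sd 0.43 last3 9.23) Fxy -2.82 0.05 M [0.66 1.06 0.13] tcp [ 535.31 -142.8   102.64] ductxy [  -1.  -132.5] rot [ 1.7999e+02 -3.0000e-02 -1.7500e+00]
```

```bash
python3 -m inch '-.0003 0 .0002 0 0 0 0;0 0 0 0 0 0 0'; python3 f.py 4
```

```text
time_s: 14.73
tcp_pos: [0.5353, -0.1428, 0.1026]
eef_rot: [180.0, -0.1, -1.8]
contact_force: [-2.7, 0.6, 8.0]
gripper_width: 0.0399
t14.93 press 10.09 (sd 0.46 last3 10.31) Fxy -2.36 0.21 M [0.67 0.95 0.07] tcp [ 535.27 -142.79  102.59] ductxy [  -1.1 -132.5] rot [ 1.7999e+02 -6.0000e-02 -1.7500e+00]
```

```bash
python3 -m inch '-.0007 0 0 0 0 0 0;-.0005 0 .0003 0 0 0 0;0 0 0 0 0 0 0'; python3 f.py 4
```

```text
time_s: 15.18
tcp_pos: [0.5352, -0.1427, 0.1026]
eef_rot: [180.0, -0.2, -1.7]
contact_force: [0.2, -1.0, 6.9]
gripper_width: 0.0396
t15.38 press 9.69 (sd 0.22 last3 9.75) Fxy -0.04 -0.01 M [ 0.61  0.09 -0.02] tcp [ 535.17 -142.71  102.65] ductxy [  -1.2 -132.4] rot [179.99  -0.18  -1.74]
```

```bash
python3 -m inch '-.0002 0 .0004 0 0 0 0;-.0002 0 .0004 0 0 0 0;0 -.002 0 0 0 0 0;0 -.003 0 0 0 0 0;0 -.003 0 0 0 0 0;0 0 0 0 0 0 0'; python3 f.py 4
```

```text
time_s: 15.88
tcp_pos: [0.5355, -0.1344, 0.1024]
eef_rot: [180.0, -0.2, -1.7]
contact_force: [0.2, 0.0, 10.6]
gripper_width: 0.0394
t16.08 press 13.46 (sd 0.44 last3 13.37) Fxy -0.22 0.48 M [ 0.99  0.34 -0.04] tcp [ 535.45 -134.61  102.38] ductxy [  -1.1 -124.3] rot [179.99  -0.23  -1.73]
```

```bash
python3 -m inch '-.0003 0 .0004 0 0 0 0;-.0001 -.003 .0003 0 0 0 0;0 -.003 .0002 0 0 0 0;0 -.002 0 0 0 0 0;0 0 0 0 0 0 0'; python3 f.py 4
```

```text
time_s: 16.5
tcp_pos: [0.5357, -0.1264, 0.1021]
eef_rot: [180.0, -0.3, -1.7]
contact_force: [-1.8, 1.0, 14.4]
gripper_width: 0.0394
t16.70 press 17.13 (sd 0.34 last3 17.28) Fxy -0.65 0.52 M [ 1.2   0.61 -0.01] tcp [ 535.74 -126.61  102.07] ductxy [  -1.1 -116.3] rot [179.99  -0.29  -1.72]
```

```bash
python3 -m inch '-.0002 0 .0001 0 -.003 0 0;0 -.002 0 0 -.002 0 0;0 -.003 0 0 0 0 0;0 -.003 0 0 0 0 0;0 0 0 0 0 0 0'; python3 f.py 4
```

```text
time_s: 17.12
tcp_pos: [0.5361, -0.1183, 0.102]
eef_rot: [-180.0, -0.0, -1.7]
contact_force: [-0.7, -0.1, 13.3]
gripper_width: 0.0395
t17.32 press 16.12 (sd 0.52 last3 16.13) Fxy -1.00 0.44 M [ 1.06  0.23 -0.04] tcp [ 536.01 -118.55  101.98] ductxy [  -1.1 -108.2] rot [-1.80e+02 -3.00e-02 -1.72e+00]
```

```bash
python3 -m inch '-.0003 0 .0003 0 0 0 0;0 -.002 0 0 0 0 0;0 -.002 0 0 0 0 0;0 0 0 0 0 0 0'; python3 f.py 4
```

```text
time_s: 17.65
tcp_pos: [0.5361, -0.1144, 0.1019]
eef_rot: [180.0, -0.1, -1.7]
contact_force: [0.4, 0.3, 14.5]
gripper_width: 0.0395
t17.85 press 17.10 (sd 0.54 last3 17.08) Fxy 0.09 0.39 M [ 1.    0.11 -0.07] tcp [ 536.14 -114.54  101.89] ductxy [  -1.1 -104.2] rot [-1.80e+02 -7.00e-02 -1.71e+00]
```

```bash
python3 -m inch '0 -.002 .0001 0 0 0 0;0 -.002 0 0 0 0 0;0 0 0 0 0 0 0'; python3 f.py 3; python3 -m inch '0 -.002 0 0 0 0 0;0 0 0 0 0 0 0'; python3 f.py 3
```

```text
time_s: 18.1
tcp_pos: [0.5362, -0.111, 0.1018]
eef_rot: [180.0, -0.1, -1.7]
contact_force: [0.7, -3.7, 12.8]
gripper_width: 0.0399
t18.25 press 16.00 (sd 0.46 last3 16.00) Fxy 0.19 -2.56 M [-0.29 -0.08 -0.07] tcp [ 536.22 -111.06  101.8 ] ductxy [  -1.1 -100.8] rot [ 1.7996e+02 -6.0000e-02 -1.7100e+00]
time_s: 18.42
tcp_pos: [0.5363, -0.109, 0.1018]
eef_rot: [180.0, -0.1, -1.7]
contact_force: [0.3, -3.3, 14.6]
gripper_width: 0.04
t18.57 press 16.37 (sd 0.95 last3 16.37) Fxy 0.34 -2.89 M [-0.33 -0.08 -0.09] tcp [ 536.31 -109.04  101.78] ductxy [ -1.1 -98.7] rot [ 1.7996e+02 -6.0000e-02 -1.7100e+00]
```

```bash
python3 -m inch '0 0 .0004 0 0 0 0;0 -.001 0 0 0 0 0;0 -.001 0 0 0 0 0;0 0 0 0 0 0 0'; python3 f.py 3; python3 -m inch '0 -.001 0 0 0 0 0;0 -.001 0 0 0 0 0;0 0 0 0 0 0 0'; python3 f.py 3
```

```text
time_s: 18.9
tcp_pos: [0.5364, -0.1071, 0.1016]
eef_rot: [180.0, -0.1, -1.7]
contact_force: [-0.8, -2.8, 15.1]
gripper_width: 0.0399
t19.05 press 18.47 (sd 0.37 last3 18.47) Fxy -0.22 -3.07 M [-0.18  0.21 -0.05] tcp [ 536.37 -107.09  101.59] ductxy [ -1.1 -96.8] rot [ 1.7996e+02 -6.0000e-02 -1.7100e+00]
time_s: 19.3
tcp_pos: [0.5364, -0.105, 0.1016]
eef_rot: [180.0, -0.1, -1.7]
contact_force: [0.4, -1.9, 16.5]
gripper_width: 0.0396
t19.45 press 17.81 (sd 0.05 last3 17.81) Fxy 0.16 -1.71 M [-0.03  0.2  -0.05] tcp [ 536.47 -105.02  101.58] ductxy [ -1.1 -94.7] rot [ 1.7997e+02 -7.0000e-02 -1.7100e+00]
```

```bash
python3 -m inch '0 -.002 0 0 0 0 0;0 -.002 .0001 0 0 0 0;0 0 0 0 0 0 0'; python3 f.py 3; python3 -m inch '0 -.002 0 0 0 0 0;0 -.002 .0001 0 0 0 0;0 0 0 0 0 0 0'; python3 f.py 3
```

```text
time_s: 19.7
tcp_pos: [0.5366, -0.1007, 0.1015]
eef_rot: [180.0, -0.1, -1.7]
contact_force: [-0.9, -1.5, 15.8]
gripper_width: 0.0401
t19.85 press 18.19 (sd 0.64 last3 18.19) Fxy -1.05 -1.34 M [ 0.39  0.26 -0.03] tcp [ 536.6  -100.79  101.51] ductxy [ -1.1 -90.5] rot [ 1.7998e+02 -7.0000e-02 -1.7000e+00]
time_s: 20.1
tcp_pos: [0.5367, -0.0966, 0.1014]
eef_rot: [180.0, -0.1, -1.7]
contact_force: [-0.6, -0.6, 17.1]
gripper_width: 0.04
t20.25 press 18.55 (sd 0.23 last3 18.55) Fxy -1.17 0.46 M [ 0.61  0.36 -0.02] tcp [536.75 -96.65 101.41] ductxy [ -1.1 -86.3] rot [ 1.7999e+02 -7.0000e-02 -1.7000e+00]
```

```bash
python3 -m inch '-.0003 -.002 0 0 0 0 0;0 -.002 .0001 0 0 0 0;0 -.002 0 0 0 0 0;0 0 0 0 0 0 0'; python3 f.py 3; python3 -m inch '-.0001 -.002 0 0 0 0 0;0 -.002 .0001 0 0 0 0;0 -.002 0 0 0 0 0;0 0 0 0 0 0 0'; python3 f.py 3
```

```text
time_s: 20.58
tcp_pos: [0.5369, -0.0904, 0.1013]
eef_rot: [-180.0, -0.1, -1.7]
contact_force: [-0.9, 0.3, 15.7]
gripper_width: 0.0398
t20.73 press 18.23 (sd 0.41 last3 18.23) Fxy -0.07 0.47 M [ 0.86  0.12 -0.09] tcp [536.89 -90.41 101.31] ductxy [ -1.1 -80.1] rot [-1.7999e+02 -1.0000e-01 -1.7000e+00]
time_s: 21.07
tcp_pos: [0.5371, -0.0842, 0.1012]
eef_rot: [-180.0, -0.1, -1.7]
contact_force: [-0.1, 1.0, 15.9]
gripper_width: 0.0398
t21.22 press 17.80 (sd 0.29 last3 17.80) Fxy 0.13 0.66 M [ 0.85  0.01 -0.13] tcp [537.09 -84.35 101.22] ductxy [ -1.1 -74. ] rot [-1.7998e+02 -1.1000e-01 -1.7000e+00]
```

```bash
python3 -m inch '0 -.002 .0001 0 0 0 0;0 -.002 .0001 0 0 0 0;0 -.002 .0001 0 0 0 0;0 -.002 0 0 0 0 0;0 0 0 0 0 0 0'; python3 f.py 3; python3 -m inch '0 -.002 .0001 0 0 0 0;0 -.002 0 0 0 0 0;0 -.002 .0001 0 0 0 0;0 -.002 0 0 0 0 0;0 0 0 0 0 0 0'; python3 f.py 3
```

```text
time_s: 21.63
tcp_pos: [0.5373, -0.0762, 0.101]
eef_rot: [-180.0, -0.1, -1.7]
contact_force: [0.4, 1.3, 16.6]
gripper_width: 0.0396
t21.78 press 18.49 (sd 0.31 last3 18.49) Fxy -0.22 0.85 M [ 0.83  0.05 -0.12] tcp [537.35 -76.3  100.99] ductxy [ -1.1 -66. ] rot [-1.7998e+02 -1.1000e-01 -1.7000e+00]
time_s: 22.2
tcp_pos: [0.5376, -0.0681, 0.1008]
eef_rot: [-180.0, -0.1, -1.7]
contact_force: [-0.3, 1.1, 16.5]
gripper_width: 0.0396
t22.35 press 18.23 (sd 0.38 last3 18.23) Fxy 0.51 0.51 M [ 0.75  0.07 -0.09] tcp [537.6  -68.29 100.78] ductxy [ -1.1 -58. ] rot [-1.7997e+02 -1.1000e-01 -1.7000e+00]
```

```bash
python3 - <<'E'
from h import *
for c in ("wrist","side"):
    im=r.capture(c); cv2.imwrite(f"pics/e_{c}.png",im[:,:,::-1])
im=cv2.imread("pics/e_side.png")[140:260,250:400]
a=cv2.resize(im,(500,400),interpolation=cv2.INTER_CUBIC)
b=cv2.imread("pics/e_wrist.png")[0:200]
cv2.imwrite("pics/e.png",np.vstack([cv2.copyMakeBorder(a,0,0,70,70,cv2.BORDER_CONSTANT),b]))
E
python3 -m inch '0 -.002 .0001 0 0 0 0;0 -.002 .0001 0 0 0 0;0 -.002 .0001 0 0 0 0;0 0 0 0 0 0 0'; python3 f.py 3
```

```text
time_s: 22.78
tcp_pos: [0.5378, -0.0621, 0.1006]
eef_rot: [-180.0, -0.1, -1.7]
contact_force: [-0.0, 0.5, 16.3]
gripper_width: 0.0398
t22.93 press 19.08 (sd 0.20 last3 19.08) Fxy -0.05 0.50 M [ 0.74  0.14 -0.1 ] tcp [537.8  -62.25 100.56] ductxy [ -1.1 -51.9] rot [-1.7997e+02 -1.1000e-01 -1.7000e+00]
```

View pics/e.png

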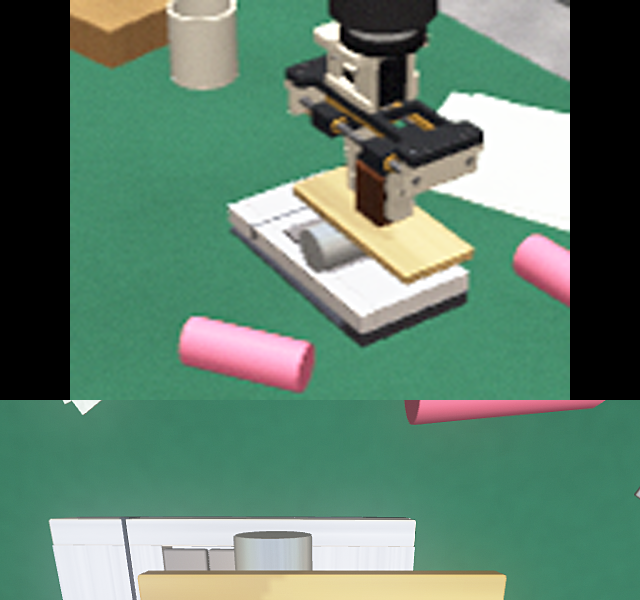

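```bash
python3 -m inch '0 -.002 .0001 0 0 0 0;0 -.002 0 0 0 0 0;0 0 0 0 0 0 0'; python3 f.py 3; python3 -m inch '0 -.002 .0001 0 0 0 0;0 -.002 0 0 0 0 0;0 0 0 0 0 0 0'; python3 f.py 3
```

```text
time_s: 23.18
tcp_pos: [0.538, -0.0581, 0.1005]
eef_rot: [-180.0, -0.1, -1.7]
contact_force: [-0.5, 1.1, 16.5]
gripper_width: 0.04
t23.33 press 18.98 (sd 0.16 last3 18.98) Fxy -0.27 1.15 M [ 0.7   0.14 -0.11] tcp [537.96 -58.22 100.46] ductxy [ -1.1 -47.9] rot [-1.7997e+02 -1.2000e-01 -1.6900e+00]
time_s: 23.58
tcp_pos: [0.5381, -0.0543, 0.1003]
eef_rot: [-180.0, -0.1, -1.7]
contact_force: [0.8, 0.1, 16.2]
gripper_width: 0.0395
t23.73 press 18.70 (sd 0.35 last3 18.70) Fxy 0.53 -0.21 M [ 0.24  0.04 -0.12] tcp [538.06 -54.4  100.35] ductxy [ -1.1 -44.1] rot [-1.7998e+02 -1.1000e-01 -1.6900e+00]
```

```bash
python3 -m inch '0 -.002 .0002 0 0 0 0;0 -.002 .0001 0 0 0 0;0 0 0 0 0 0 0'; python3 f.py 3
```

```text
time_s: 23.98
tcp_pos: [0.5382, -0.0507, 0.1001]
eef_rot: [180.0, -0.1, -1.7]
contact_force: [0.6, -2.7, 16.0]
gripper_width: 0.0396
t24.13 press 18.80 (sd 0.28 last3 18.80) Fxy 0.51 -2.29 M [-0.68 -0.11 -0.13] tcp [538.15 -50.78 100.08] ductxy [ -1.1 -40.4] rot [ 1.7999e+02 -1.0000e-01 -1.6900e+00]
```

```bash
python3 -m inch '0 -.002 .0001 0 0 0 0;0 -.002 .0001 0 0 0 0;0 0 0 0 0 0 0'; python3 f.py 3; python3 -m inch '0 -.002 .0001 0 0 0 0;0 -.002 .0001 0 0 0 0;0 0 0 0 0 0 0'; python3 f.py 3
```

```text
time_s: 24.38
tcp_pos: [0.5383, -0.0466, 0.1]
eef_rot: [180.0, -0.1, -1.7]
contact_force: [0.1, -2.7, 17.0]
gripper_width: 0.0397
t24.53 press 19.53 (sd 0.23 last3 19.53) Fxy 0.26 -1.70 M [-0.43  0.02 -0.14] tcp [538.29 -46.65  99.95] ductxy [ -1.1 -36.3] rot [ 1.80e+02 -1.10e-01 -1.69e+00]
time_s: 24.78
tcp_pos: [0.5384, -0.0425, 0.0998]
eef_rot: [-180.0, -0.1, -1.7]
contact_force: [0.5, -0.2, 16.8]
gripper_width: 0.04
t24.93 press 19.81 (sd 0.52 last3 19.81) Fxy -0.35 -1.30 M [-0.12  0.15 -0.11] tcp [538.44 -42.54  99.81] ductxy [ -1.1 -32.2] rot [-1.7999e+02 -1.1000e-01 -1.6900e+00]
```

```bash
python3 -m inch '0 -.002 0 0 0 0 0;0 -.002 .0001 0 0 0 0;0 -.002 0 0 0 0 0;0 0 0 0 0 0 0'; python3 f.py 3; python3 -m inch '0 -.002 0 0 0 0 0;0 -.002 .0001 0 0 0 0;0 -.002 0 0 0 0 0;0 0 0 0 0 0 0'; python3 f.py 3
```

```text
time_s: 25.27
tcp_pos: [0.5387, -0.0362, 0.0997]
eef_rot: [-180.0, -0.1, -1.7]
contact_force: [-0.3, 0.2, 17.2]
gripper_width: 0.04
t25.42 press 20.15 (sd 0.27 last3 20.15) Fxy -0.01 0.39 M [ 0.23  0.15 -0.12] tcp [538.64 -36.3   99.69] ductxy [ -1.1 -26. ] rot [-1.7997e+02 -1.2000e-01 -1.6900e+00]
time_s: 25.75
tcp_pos: [0.5389, -0.03, 0.0996]
eef_rot: [-180.0, -0.1, -1.7]
contact_force: [-0.6, 0.7, 17.0]
gripper_width: 0.0399
t25.90 press 19.15 (sd 0.43 last3 19.15) Fxy -0.37 1.01 M [ 0.44  0.21 -0.09] tcp [538.84 -30.12  99.53] ductxy [ -1.1 -19.8] rot [-1.7996e+02 -1.2000e-01 -1.6800e+00]
```

```bash
python3 -m inch '0 -.002 .0001 0 0 0 0;0 -.002 0 0 0 0 0;0 -.002 .0001 0 0 0 0;0 -.002 0 0 0 0 0;0 -.002 .0001 0 0 0 0;0 0 0 0 0 0 0'; python3 f.py 3; python3 -m inch '0 -.002 .0001 0 0 0 0;0 -.002 0 0 0 0 0;0 -.002 .0001 0 0 0 0;0 -.002 0 0 0 0 0;0 -.002 .0001 0 0 0 0;0 0 0 0 0 0 0'; python3 f.py 3
```

```text
time_s: 26.4
tcp_pos: [0.5392, -0.02, 0.0992]
eef_rot: [-180.0, -0.1, -1.7]
contact_force: [0.9, 0.5, 17.0]
gripper_width: 0.0396
t26.55 press 19.01 (sd 0.15 last3 19.01) Fxy -0.15 0.75 M [ 0.38  0.12 -0.11] tcp [539.16 -20.09  99.24] ductxy [-1.1 -9.7] rot [-1.7995e+02 -1.2000e-01 -1.6800e+00]
time_s: 27.05
tcp_pos: [0.5395, -0.0099, 0.0989]
eef_rot: [-180.0, -0.1, -1.7]
contact_force: [0.9, 0.8, 16.6]
gripper_width: 0.0397
t27.20 press 19.15 (sd 0.22 last3 19.15) Fxy 0.03 1.04 M [ 0.29  0.06 -0.11] tcp [539.52 -10.    98.96] ductxy [-1.1  0.4] rot [-1.7995e+02 -1.2000e-01 -1.6700e+00]
```

```bash
python3 -m inch '0 -.002 .0001 0 0 0 0;0 -.002 .0001 0 0 0 0;0 -.002 0 0 0 0 0;0 0 0 0 0 0 0'; python3 f.py 3; python3 -m inch '0 -.002 .0001 0 0 0 0;0 -.002 .0001 0 0 0 0;0 0 0 0 0 0 0'; python3 f.py 3
```

```text
time_s: 27.53
tcp_pos: [0.5397, -0.0039, 0.0987]
eef_rot: [-179.9, -0.1, -1.7]
contact_force: [0.7, 1.0, 18.1]
gripper_width: 0.0394
t27.68 press 18.35 (sd 0.20 last3 18.35) Fxy 0.35 1.04 M [ 0.22  0.06 -0.14] tcp [539.71  -3.99  98.75] ductxy [-1.1  6.4] rot [-1.7994e+02 -1.2000e-01 -1.6800e+00]
time_s: 27.93
tcp_pos: [0.5398, 0.0001, 0.0985]
eef_rot: [-179.9, -0.1, -1.7]
contact_force: [0.4, 0.9, 15.8]
gripper_width: 0.0397
t28.08 press 18.98 (sd 0.27 last3 18.98) Fxy 0.17 0.64 M [ 0.21  0.08 -0.12] tcp [5.3981e+02 4.0000e-02 9.8550e+01] ductxy [-1.1 10.4] rot [-1.7994e+02 -1.2000e-01 -1.6800e+00]
```

```bash
python3 -m inch '0 -.002 .0002 0 0 0 0;0 -.002 .0002 0 0 0 0;0 0 0 0 0 0 0'; python3 f.py 3
```

```text
time_s: 28.33
tcp_pos: [0.54, 0.0041, 0.0982]
eef_rot: [-179.9, -0.1, -1.7]
contact_force: [1.3, -0.3, 17.9]
gripper_width: 0.0397
t28.48 press 19.87 (sd 0.12 last3 19.87) Fxy 0.34 0.61 M [ 0.17  0.15 -0.1 ] tcp [539.96   4.05  98.23] ductxy [-1.1 14.4] rot [-1.7994e+02 -1.2000e-01 -1.6700e+00]
```

```bash
python3 -m inch '0 -.002 .0001 0 0 0 0;0 -.002 .0001 0 0 0 0;0 0 0 0 0 0 0'; python3 f.py 3; python3 -m inch '0 -.002 .0001 0 0 0 0;0 -.002 .0001 0 0 0 0;0 0 0 0 0 0 0'; python3 f.py 3
```

```text
time_s: 28.73
tcp_pos: [0.54, 0.0076, 0.098]
eef_rot: [-180.0, -0.1, -1.7]
contact_force: [1.4, -2.8, 18.2]
gripper_width: 0.0399
t28.88 press 18.96 (sd 0.08 last3 18.96) Fxy 1.08 -2.17 M [-1.15 -0.22 -0.13] tcp [540.02   7.46  98.  ] ductxy [-1.2 17.8] rot [-1.7999e+02 -1.1000e-01 -1.6700e+00]
time_s: 29.13
tcp_pos: [0.5402, 0.0116, 0.0978]
eef_rot: [-180.0, -0.1, -1.7]
contact_force: [1.2, -1.3, 17.0]
gripper_width: 0.0398
t29.28 press 19.21 (sd 0.13 last3 19.21) Fxy 0.60 -2.07 M [-0.99 -0.17 -0.13] tcp [540.17  11.54  97.83] ductxy [-1.1 21.9] rot [-1.7998e+02 -1.1000e-01 -1.6700e+00]
```

```bash
python3 -m inch '0 -.002 .0001 0 0 0 0;0 -.002 .0001 0 0 0 0;0 -.002 .0001 0 0 0 0;0 0 0 0 0 0 0'; python3 f.py 3; python3 -m inch '0 -.002 .0001 0 0 0 0;0 -.002 .0001 0 0 0 0;0 -.002 .0001 0 0 0 0;0 0 0 0 0 0 0'; python3 f.py 3
```

```text
time_s: 29.62
tcp_pos: [0.5403, 0.0178, 0.0975]
eef_rot: [-180.0, -0.1, -1.7]
contact_force: [-0.0, -0.8, 16.8]
gripper_width: 0.0398
t29.77 press 20.18 (sd 0.16 last3 20.18) Fxy 0.45 -0.94 M [-0.59  0.03 -0.11] tcp [540.38  17.81  97.57] ductxy [-1.1 28.2] rot [-1.7996e+02 -1.2000e-01 -1.6700e+00]
time_s: 30.1
tcp_pos: [0.5406, 0.0241, 0.0973]
eef_rot: [-179.9, -0.1, -1.7]
contact_force: [-0.0, 0.9, 18.2]
gripper_width: 0.0395
t30.25 press 20.29 (sd 0.24 last3 20.29) Fxy 0.11 0.07 M [-0.24  0.14 -0.11] tcp [540.61  24.01  97.35] ductxy [-1.1 34.4] rot [-1.7994e+02 -1.3000e-01 -1.6700e+00]
```

```bash
python3 -m inch '0 -.002 .0001 0 0 0 0;0 -.002 0 0 0 0 0;0 -.002 .0001 0 0 0 0;0 -.002 0 0 0 0 0;0 0 0 0 0 0 0'; python3 f.py 3; python3 -m inch '0 -.002 .0001 0 0 0 0;0 -.002 .0001 0 0 0 0;0 -.002 .0001 0 0 0 0;0 -.002 0 0 0 0 0;0 0 0 0 0 0 0'; python3 f.py 3
```

```text
time_s: 30.67
tcp_pos: [0.5409, 0.0323, 0.0971]
eef_rot: [-179.9, -0.1, -1.7]
contact_force: [0.9, 0.8, 18.1]
gripper_width: 0.0396
t30.82 press 20.20 (sd 0.63 last3 20.20) Fxy 0.36 0.80 M [-0.14  0.12 -0.12] tcp [540.88  32.17  97.11] ductxy [-1.1 42.6] rot [-1.7993e+02 -1.3000e-01 -1.6600e+00]
time_s: 31.23
tcp_pos: [0.5411, 0.0403, 0.0968]
eef_rot: [-179.9, -0.1, -1.7]
contact_force: [0.5, 1.0, 17.8]
gripper_width: 0.0397
t31.38 press 20.21 (sd 0.05 last3 20.21) Fxy -0.00 1.32 M [-0.18  0.04 -0.14] tcp [541.11  40.23  96.79] ductxy [-1.1 50.6] rot [-1.7993e+02 -1.3000e-01 -1.6600e+00]
```

```bash
python3 -m inch '0 -.002 .0001 0 0 0 0;0 -.002 0 0 0 0 0;0 -.002 .0001 0 0 0 0;0 -.002 .0001 0 0 0 0;0 0 0 0 0 0 0'; python3 f.py 3; python3 -m inch '0 -.002 .0001 0 0 0 0;0 -.002 .0001 0 0 0 0;0 -.002 .0001 0 0 0 0;0 -.002 0 0 0 0 0;0 0 0 0 0 0 0'; python3 f.py 3
```

```text
time_s: 31.8
tcp_pos: [0.5414, 0.0484, 0.0964]
eef_rot: [-179.9, -0.1, -1.7]
contact_force: [1.0, 1.9, 17.6]
gripper_width: 0.0396
t31.95 press 19.85 (sd 0.25 last3 19.85) Fxy 0.68 1.01 M [-0.26 -0.02 -0.12] tcp [541.34  48.23  96.49] ductxy [-1.1 58.6] rot [-1.7993e+02 -1.2000e-01 -1.6600e+00]
time_s: 32.37
tcp_pos: [0.5416, 0.0564, 0.0961]
eef_rot: [-179.9, -0.1, -1.6]
contact_force: [0.9, 1.0, 17.3]
gripper_width: 0.0396
t32.52 press 19.32 (sd 0.28 last3 19.32) Fxy 0.55 1.79 M [-0.34 -0.08 -0.12] tcp [541.64  56.29  96.18] ductxy [-1.1 66.7] rot [-1.7992e+02 -1.3000e-01 -1.6600e+00]
```

```bash
python3 -m inch '0 -.002 .0001 0 0 0 0;0 -.002 .0001 0 0 0 0;0 -.002 .0001 0 0 0 0;0 -.002 .0001 0 0 0 0;0 -.002 0 0 0 0 0;0 0 0 0 0 0 0'; python3 f.py 3
```

```text
time_s: 33.02
tcp_pos: [0.5419, 0.0664, 0.0957]
eef_rot: [-179.9, -0.1, -1.6]
contact_force: [0.9, 0.2, 17.0]
gripper_width: 0.0399
t33.17 press 19.58 (sd 0.67 last3 19.58) Fxy 0.77 0.64 M [-0.4  -0.14 -0.13] tcp [541.92  66.33  95.75] ductxy [-1.2 76.7] rot [-1.7992e+02 -1.2000e-01 -1.6500e+00]
```

```bash
python3 -m inch '0 -.002 .0001 0 0 0 0;0 -.002 .0001 0 0 0 0;0 -.002 .0001 0 0 0 0;0 -.002 .0001 0 0 0 0;0 -.002 0 0 0 0 0;0 0 0 0 0 0 0'; python3 f.py 3; python3 -m inch '0 -.002 .0001 0 0 0 0;0 -.002 .0001 0 0 0 0;0 -.002 .0001 0 0 0 0;0 -.002 .0001 0 0 0 0;0 -.002 0 0 0 0 0;0 0 0 0 0 0 0'; python3 f.py 3
python3 - <<'E'
from h import *
im=r.capture("wrist"); cv2.imwrite("pics/g_wrist.png",im[:,:,::-1])
E
```

```text
time_s: 33.67
tcp_pos: [0.5422, 0.0765, 0.0953]
eef_rot: [-179.9, -0.1, -1.6]
contact_force: [1.4, 1.1, 16.2]
gripper_width: 0.0397
t33.82 press 18.95 (sd 0.37 last3 18.95) Fxy 1.29 0.77 M [-0.5  -0.23 -0.09] tcp [542.24  76.39  95.36] ductxy [-1.2 86.8] rot [-1.7992e+02 -1.2000e-01 -1.6500e+00]
time_s: 34.32
tcp_pos: [0.5425, 0.0865, 0.0949]
eef_rot: [-179.9, -0.1, -1.6]
contact_force: [1.0, 0.6, 15.9]
gripper_width: 0.0396
t34.47 press 19.10 (sd 0.13 last3 19.10) Fxy 1.74 1.56 M [-0.62 -0.34 -0.07] tcp [542.56  86.38  94.95] ductxy [-1.2 96.8] rot [-1.7991e+02 -1.2000e-01 -1.6400e+00]
```

View pics/g_wrist.png

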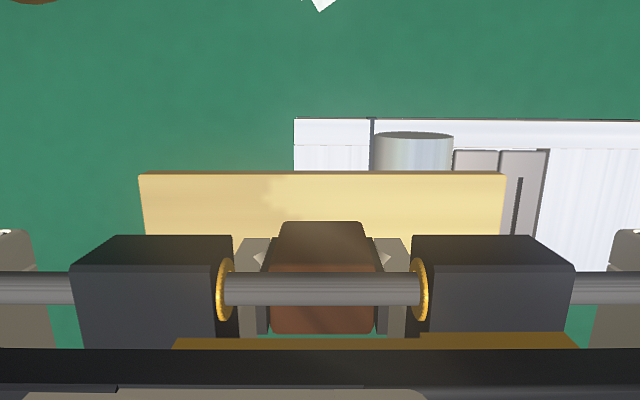

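```bash
python3 -m inch '.0003 -.002 .0001 0 0 0 0;.0003 -.002 .0001 0 0 0 0;0 -.002 .0001 0 0 0 0;0 -.002 .0001 0 0 0 0;0 -.002 0 0 0 0 0;0 -.002 0 0 0 0 0;0 0 0 0 0 0 0'; python3 f.py 3; python3 -m inch '0 -.002 .0001 0 0 0 0;0 -.002 .0001 0 0 0 0;0 -.002 .0001 0 0 0 0;0 -.002 .0001 0 0 0 0;0 -.002 0 0 0 0 0;0 -.002 0 0 0 0 0;0 0 0 0 0 0 0'; python3 f.py 3
```

```text
time_s: 35.1
tcp_pos: [0.543, 0.0984, 0.0943]
eef_rot: [-179.9, -0.1, -1.6]
contact_force: [0.9, 0.7, 16.1]
gripper_width: 0.0396
t35.25 press 18.54 (sd 0.43 last3 18.54) Fxy 0.08 1.00 M [-0.67  0.06 -0.1 ] tcp [542.99  98.23  94.33] ductxy [ -1.1 108.7] rot [-1.7993e+02 -6.0000e-02 -1.6500e+00]
time_s: 35.83
tcp_pos: [0.5434, 0.1104, 0.0939]
eef_rot: [-179.9, -0.1, -1.6]
contact_force: [0.6, 0.4, 15.4]
gripper_width: 0.0395
t35.98 press 18.32 (sd 0.22 last3 18.32) Fxy 0.39 0.69 M [-0.76 -0.03 -0.1 ] tcp [543.34 110.28  93.89] ductxy [ -1.2 120.7] rot [-1.7993e+02 -6.0000e-02 -1.6500e+00]
```

```bash
python3 -m inch '0 -.002 .0001 0 0 0 0;0 -.002 .0001 0 0 0 0;0 -.002 .0001 0 0 0 0;0 -.002 0 0 0 0 0;0 0 0 0 0 0 0'; python3 f.py 3
python3 - <<'E'
from h import *
im=r.capture("wrist"); cv2.imwrite("pics/h_wrist.png",im[:,:,::-1])
c=im[100:180,270:510,::-1]; cv2.imwrite("pics/h_wz.png",cv2.resize(c,None,fx=3.3,fy=3.3,interpolation=cv2.INTER_CUBIC))
p=r.camera_params("wrist"); print(p["R"].tolist(),p["t"].tolist())
E
```

```text
time_s: 36.4
tcp_pos: [0.5436, 0.1184, 0.0935]
eef_rot: [-179.9, -0.1, -1.6]
contact_force: [0.9, 0.7, 15.4]
gripper_width: 0.0395
t36.55 press 17.60 (sd 0.29 last3 17.60) Fxy 0.79 0.75 M [-0.8  -0.14 -0.08] tcp [543.59 118.3   93.58] ductxy [ -1.2 128.7] rot [-1.7992e+02 -6.0000e-02 -1.6500e+00]
[[-0.029460236787354776, -0.9995636269608877, -0.0021564102644004283], [-0.9625630521208467, 0.027788029048237798, 0.26962973896329523], [-0.26945215742360173, 0.010019036800497323, -0.9629616574720704]] [0.13453831856845955, 0.5217001272089387, 0.4076494981382547]
```

View pics/h_wz.png

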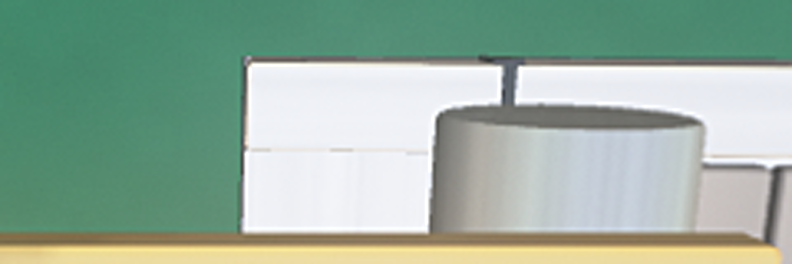

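```bash
python3 - <<'E'
from h import *
from scipy.optimize import least_squares
z=lambda a:((a[0]+.5)/3.3-.5+270,(a[1]+.5)/3.3-.5+100)
L=[((437,125),(431,228)),((704,130),(697,228))]
for zc in (.050,.052):
  def res(p):
    y0,th=p;out=[];a=np.array([np.cos(th),np.sin(th),0]); c=np.array([0.5426,y0,zc])
    for l in L:
        for s in l:
            o,d=ray("wrist",z(s)); n=np.cross(d,a);n/=np.linalg.norm(n); out.append(abs((o-c)@n)-.022)
    return out
  s=least_squares(res,[.05,0]);print(zc,s.x,np.degrees(s.x[1]),s.fun)
for zz in(.0275,.030):
  l=[at("wrist",z(p),zz) for p in ((510.5,66),(509,98))];print(l, l[1][1]+(l[1][0]-.5426)*.0323, at("wrist",z((246,62)),zz))
E
```

```text
0.05 [ 0.050613   -0.00750453] -0.4299776501545251 [-0.00058004 -0.00020442 -0.00060484 -0.00023333]
0.052 [ 0.05121377 -0.00647815] -0.371170702036092 [-0.0007931  -0.00040326 -0.00081562 -0.00046275]
[array([0.60136227, 0.05397496, 0.0275    ]), array([0.59551077, 0.05398764, 0.0275    ])] 0.05569665760576386 [0.60347014 0.10296059 0.0275    ]
[array([0.60152487, 0.05466399, 0.03      ]), array([0.59573848, 0.05467653, 0.03      ])] 0.05639290397658162 [0.60360928 0.10310455 0.03      ]
```

```bash
python3 -m inch '.0003 -.002 .0001 0 0 0 0;0 -.002 0 0 0 0 0;0 -.002 0 0 0 0 0;0 -.001 0 0 0 0 0;0 0 0 0 0 0 0;0 0 0 0 0 0 0'; python3 f.py 3
python3 - <<'E'
from h import *
im=r.capture("wrist"); cv2.imwrite("pics/i_wrist.png",im[:,:,::-1])
c=im[100:180,270:510,::-1]; cv2.imwrite("pics/i_wz.png",cv2.resize(c,None,fx=3.3,fy=3.3,interpolation=cv2.INTER_CUBIC))
E
```

```text
time_s: 37.1
tcp_pos: [0.5438, 0.1252, 0.0933]
eef_rot: [-179.9, -0.0, -1.7]
contact_force: [0.4, 0.6, 14.8]
gripper_width: 0.0398
t37.25 press 17.36 (sd 0.34 last3 17.36) Fxy 0.05 0.53 M [-0.87  0.02 -0.11] tcp [543.85 125.17  93.35] ductxy [ -1.1 135.6] rot [-1.7993e+02 -4.0000e-02 -1.6600e+00]
```

View pics/i_wz.png

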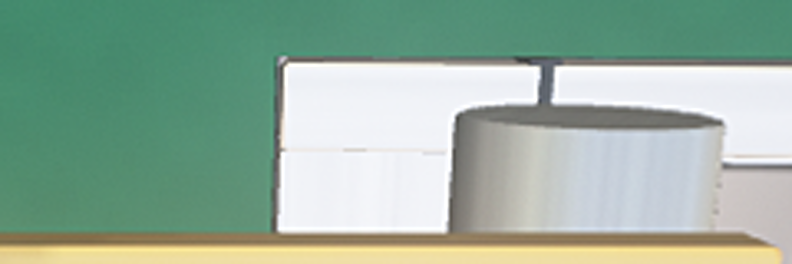

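```bash
python3 - <<'E'
from h import *
from scipy.optimize import least_squares
z=lambda a:((a[0]+.5)/3.3-.5+270,(a[1]+.5)/3.3-.5+100)
L=[((455,125),(449.5,228)),((723,130),(717,228))]
P=r.camera_params("wrist")
for th in (-.0323,-.01):
  def res(p):
    out=[];a=np.array([np.cos(th),np.sin(th),0]); c=np.array([0.5426,p[0],p[1]])
    for l in L:
        for s in l:
            o,d=ray("wrist",z(s),P); n=np.cross(d,a);n/=np.linalg.norm(n); out.append(abs((o-c)@n)-.022)
    return out
  s=least_squares(res,[.05,.05]);print(s.x,s.fun)
l=[at("wrist",z(p),.0285,P) for p in ((547,66),(545,98))];print(l, [q[1]+(q[0]-.5426)*.0323 for q in l], at("wrist",z((280,62)),.0285,P))
E
```

```text
[0.05401592 0.04591786] [ 0.0001058  -0.00011701 -0.00048687  0.00047587]
[0.05314067 0.04603155] [-9.11119886e-05  8.61814108e-05 -3.18103225e-04  3.13258832e-04]
[array([0.6014676 , 0.05446139, 0.0285    ]), array([0.59564859, 0.05451975, 0.0285    ])] [np.float64(0.056362810300165), np.float64(0.0562332226939704)] [0.60357462 0.10365732 0.0285    ]
```

```bash
python3 -m inch '0 -.0013 0 0 0 0 0;0 -.0012 0 0 0 0 0;0 0 -.0005 0 0 0 0;0 0 -.0005 0 0 0 0;0 0 -.0005 0 0 0 0;0 0 -.0005 0 0 0 0;0 0 -.0005 0 0 0 0;0 0 -.0005 0 0 0 0;0 0 -.0005 0 0 0 0;0 0 -.0005 0 0 0 0;0 0 0 0 0 0 0'; python3 f.py 3
```

```text
time_s: 38.22
tcp_pos: [0.5438, 0.1276, 0.0966]
eef_rot: [-179.9, -0.0, -1.7]
contact_force: [3.2, -0.2, 8.2]
gripper_width: 0.0394
t38.37 press 10.36 (sd 0.33 last3 10.36) Fxy 2.35 -0.13 M [-0.68 -1.07  0.11] tcp [543.79 127.55  96.49] ductxy [ -1.3 138. ] rot [-179.93   -0.     -1.67]
```

```bash
python3 -m inch '.0004 0 0 0 0 0 0;.0004 0 0 0 0 0 0;.0002 0 -.0005 0 0 0 0;.0001 0 -.0005 0 0 0 0;.0001 0 -.0005 0 0 0 0;.0001 0 -.0005 0 0 0 0;0 0 0 0 0 0 0'; python3 f.py 3;  python3 -m inch '.0001 0 -.0005 0 0 0 0;.0001 0 -.0005 0 0 0 0;.0001 0 -.0005 0 0 0 0;0 0 0 0 0 0 0;0 0 0 0 0 0 0'; python3 f.py 3
```

```text
time_s: 38.95
tcp_pos: [0.544, 0.1272, 0.0978]
eef_rot: [-180.0, 0.1, -1.7]
contact_force: [0.6, 0.5, 4.9]
gripper_width: 0.0398
t39.10 press 8.18 (sd 0.48 last3 8.18) Fxy 0.63 0.40 M [-0.51 -0.49  0.09] tcp [543.94 127.15  97.7 ] ductxy [ -1.1 137.6] rot [-1.7997e+02  1.2000e-01 -1.7000e+00]
time_s: 39.52
tcp_pos: [0.5435, 0.127, 0.0986]
eef_rot: [-180.0, 0.2, -1.7]
contact_force: [3.5, -0.3, 3.4]
gripper_width: 0.0396
t39.67 press 6.28 (sd 0.38 last3 6.28) Fxy 3.15 0.60 M [-0.39 -1.59  0.23] tcp [543.19 126.84  98.42] ductxy [ -1.8 137.3] rot [-179.99    0.24   -1.75]
```

```bash
python3 f.py 5; python3 - <<'E'
from h import *
im=r.capture("wrist"); cv2.imwrite("pics/j_wrist.png",im[:,:,::-1])
E
python3 f.py 4
```

```text
t39.92 press 5.82 (sd 0.48 last3 5.84) Fxy 3.23 0.07 M [-0.41 -1.67  0.27] tcp [542.93 126.75  98.32] ductxy [ -2.1 137.2] rot [-180.      0.27   -1.75]
t40.17 press 6.42 (sd 0.44 last3 6.66) Fxy 3.66 -0.45 M [-0.39 -1.69  0.27] tcp [542.83 126.7   98.3 ] ductxy [ -2.2 137.1] rot [-180.      0.28   -1.76]
```

View pics/j_wrist.png

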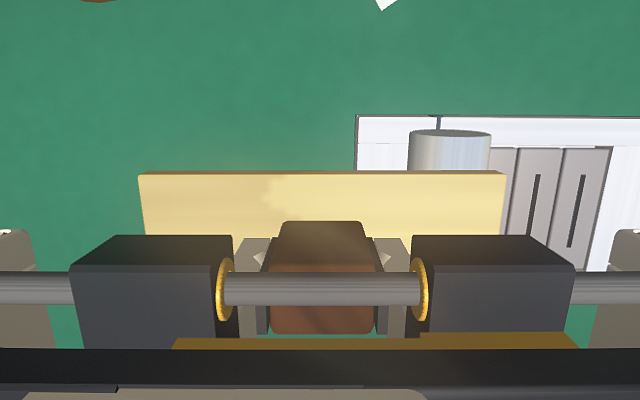

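```bash
python3 -m inch '.0005 0 0 0 .002 0 0;.0005 0 0 0 .002 0 0;.0005 0 -.0003 0 .001 0 0;0 0 -.0003 0 0 0 0;0 0 -.0003 0 0 0 0;0 0 0 0 0 0 0'; python3 f.py 4
```

```text
time_s: 40.67
tcp_pos: [0.5432, 0.1262, 0.0986]
eef_rot: [180.0, 0.1, -1.8]
contact_force: [-1.5, 0.1, 3.7]
gripper_width: 0.0395
t40.87 press 5.08 (sd 0.66 last3 4.99) Fxy -2.74 0.00 M [-0.38  0.98 -0.18] tcp [543.33 126.29  98.66] ductxy [ -1.7 136.7] rot [ 1.7997e+02  1.0000e-01 -1.8000e+00]
```

```bash
python3 -m inch '-.0004 0 -.0004 0 0 0 0;0 0 -.0004 0 0 0 0;0 0 -.0004 0 0 0 0;0 0 -.0004 0 0 0 0;0 0 0 0 0 0 0'; python3 f.py 3;python3 -m inch '0 0 -.0004 0 0 0 0;0 0 -.0004 0 0 0 0;0 0 -.0004 0 0 0 0;0 0 0 0 0 0 0'; python3 f.py 3
```

```text
time_s: 41.28
tcp_pos: [0.5439, 0.1267, 0.1006]
eef_rot: [-180.0, -0.0, -1.8]
contact_force: [-1.0, -0.9, -0.7]
gripper_width: 0.0399
t41.43 press 1.32 (sd 0.35 last3 1.32) Fxy -0.85 0.62 M [-0.06  0.27 -0.03] tcp [543.91 126.72 100.62] ductxy [ -1.1 137.2] rot [-179.99   -0.     -1.77]
time_s: 41.77
tcp_pos: [0.544, 0.1267, 0.102]
eef_rot: [-180.0, -0.0, -1.8]
contact_force: [-0.5, 0.3, -3.0]
gripper_width: 0.0396
t41.92 press 0.22 (sd 0.77 last3 0.22) Fxy -0.25 0.44 M [-0.03  0.01 -0.01] tcp [543.87 126.65 101.92] ductxy [ -1.2 137.1] rot [-180.     -0.     -1.77]
```

```bash
python3 -m inch '0 0 -.001 0 0 0 0;0 0 -.001 0 0 0 0;0 0 -.002 0 0 0 0;0 0 -.004 0 0 0 0;0 0 -.01 0 0 0 0;0 0 -.02 0 0 0 0;0 0 -.03 0 0 0 0;0 0 -.03 0 0 0 0;0 0 -.03 0 0 0 0;0 0 -.03 0 0 0 0;0 0 0 0 0 0 0;0 0 0 0 0 0 0'
python3 - <<'E'
from h import *
for c in ("wrist","top","side"):
    im=r.capture(c); cv2.imwrite(f"pics/k_{c}.png",im[:,:,::-1])
im=cv2.imread("pics/k_side.png")[150:270,260:420]
cv2.imwrite("pics/k_sz.png",cv2.resize(im,None,fx=4.5,fy=4.5,interpolation=cv2.INTER_CUBIC))
E
```

```text
time_s: 42.92
tcp_pos: [0.5447, 0.1271, 0.2629]
eef_rot: [-179.8, -0.2, -1.8]
contact_force: [-0.2, 0.8, -3.2]
gripper_width: 0.0399
```

View pics/k_wrist.png

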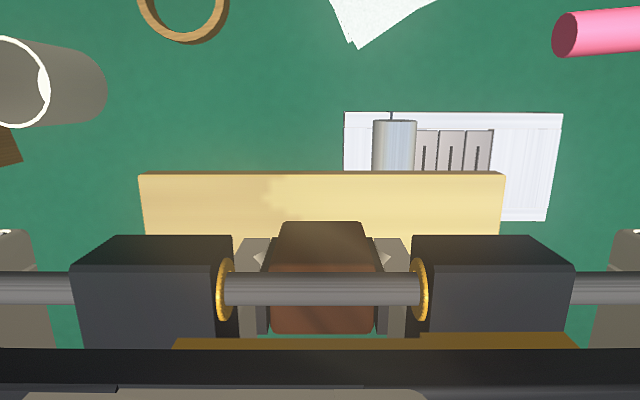

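View pics/k_sz.png

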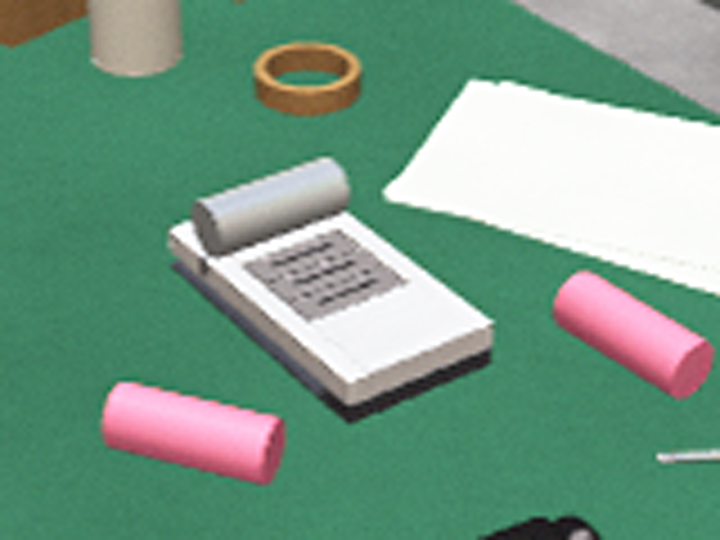

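```bash
python3 -m inch '-.017 .017 -.003 0 0 0 0;-.025 .025 -.005 0 0 0 0;-.025 .025 -.005 0 0 0 0;-.025 .025 -.003 0 0 0 0;-.01 .011 0 0 0 0 0;0 0 0 0 0 0 0;0 0 0 0 0 0 0;0 0 0 0 0 0 0'
python3 - <<'E'
from h import *
im=r.capture("wrist"); cv2.imwrite("pics/l_wrist.png",im[:,:,::-1])
import pickle; pickle.dump(r.camera_params("wrist"),open("P.pkl","wb"))
c=im[0:140,215:455,::-1]
cv2.imwrite("pics/l_wz.png",cv2.resize(c,None,fx=3.3,fy=3.3,interpolation=cv2.INTER_CUBIC))
E
```

```text
time_s: 43.73
tcp_pos: [0.4389, 0.027, 0.2755]
eef_rot: [180.0, 0.0, -1.8]
contact_force: [0.2, 0.5, -3.2]
gripper_width: 0.0398
```

View pics/l_wz.png

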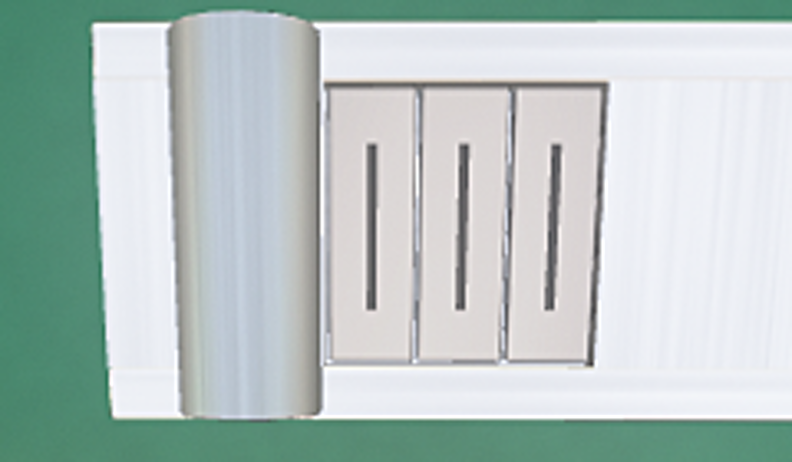

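```bash
python3 - <<'E'
from h import *
import pickle; P=pickle.load(open("P.pkl","rb"))
from scipy.optimize import least_squares
z=lambda a:((a[0]+.5)/3.3-.5+215,(a[1]+.5)/3.3-.5)
L=[((169.5,60),(182,405)),((320,60),(322,405))]
def res(p):
    y0,th=p;out=[];a=np.array([np.cos(th),np.sin(th),0]); c=np.array([0.5426,y0,.058])
    for l in L:
        for s in l:
            o,d=ray("wrist",z(s),P); n=np.cross(d,a);n/=np.linalg.norm(n); out.append(abs((o-c)@n)-.022)
    return out
s=least_squares(res,[.05,0]);print(s.x,np.degrees(s.x[1]),s.fun)
e=[at("wrist",z(p),.036,P) for p in ((92.5,24),(112,417))];print(e)
y=e[0][1]+(e[1][1]-e[0][1])*(.5426-e[0][0])/(e[1][0]-e[0][0]);print("line from edge",y-.049)
# plate right edge (y -43) 
g=[at("wrist",z(p),.036,P) for p in ((608,84),(592,364))];print(g); y=np.mean(g,0);print("line from plate edge",y[1]+.109-(.5426-y[0])*.0323)
print([at("wrist",z(p),h,P) for p,h in (((252,417),.065),((243,12),.07))])
E
```

```text
[ 0.05532635 -0.03212102] -1.8403986585583543 [-0.00036294 -0.00037383 -0.00035782 -0.00037192]
[array([0.60162979, 0.10145282, 0.036     ]), array([0.48401422, 0.10542945, 0.036     ])]
line from edge 0.054448639792954945
[array([ 0.57988815, -0.05551048,  0.036     ]), array([ 0.49607592, -0.05235264,  0.036     ])]
line from plate edge 0.054919281414838955
[array([0.48466002, 0.05677867, 0.065     ]), array([0.59556499, 0.05292687, 0.07      ])]
```

```bash
python3 -m inch '.003 -.02 0 0 0 0 0;.004 -.035 0 0 0 0 0;.004 -.035 0 0 0 0 0;.004 -.035 0 0 0 0 0;.004 -.035 0 0 0 0 0;.004 -.035 0 0 0 0 0;0 -.03 0 0 0 0 0;0 -.019 0 0 0 0 0;0 0 .02 0 0 0 0;0 0 .03 0 0 0 0;0 0 .03 0 0 0 0;0 0 .03 0 0 0 0;0 0 .03 0 0 0 0;0 0 .03 0 0 0 0;0 0 .03 0 0 0 0;0 0 .02 0 0 0 0;0 0 .012 0 0 0 0;0 0 .01 0 0 0 0;0 0 0 0 0 0 0;0 0 0 0 0 0 0'; python3 f.py 6
python3 - <<'E'
from h import *
im=r.capture("wrist"); cv2.imwrite("pics/m_wrist.png",im[:,:,::-1])
im=r.capture("side")[:,:,::-1];cv2.imwrite("pics/m_sz.png",cv2.resize(im[110:240,180:350],None,fx=4.5,fy=4.5,interpolation=cv2.INTER_CUBIC))
E
```

```text
time_s: 45.45
tcp_pos: [0.4693, 0.2701, 0.0335]
eef_rot: [179.9, 0.0, -1.7]
contact_force: [-0.0, 0.4, -2.9]
gripper_width: 0.0396
t45.75 press 0.20 (sd 0.43 last3 0.27) Fxy -0.14 -0.13 M [-0.03  0.02  0.01] tcp [469.62 270.45  34.86] ductxy [-80.  278.4] rot [-1.7992e+02 -6.0000e-02 -1.7600e+00]
```

View pics/m_sz.png

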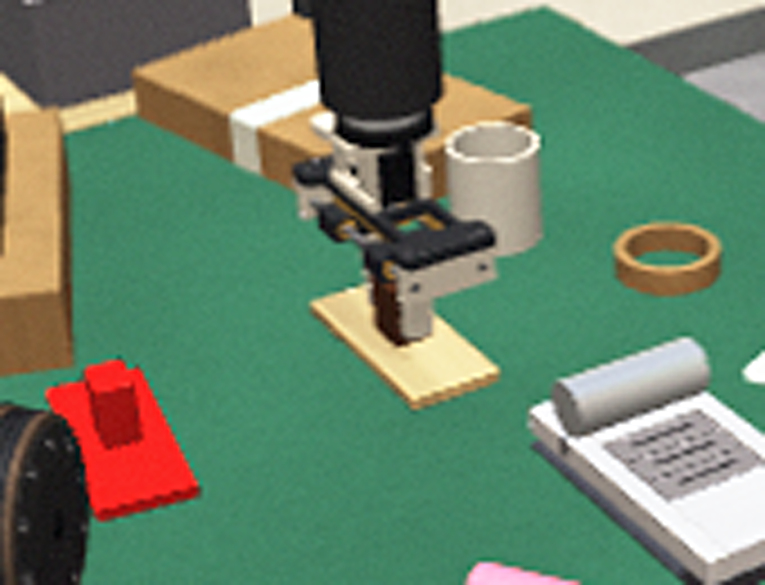

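```bash
python3 -m inch '0 0 .004 0 0 0 0;0 0 .003 0 0 0 0;0 0 .002 0 0 0 0;0 0 0 0 0 0 0;0 0 0 0 0 0 0;0 0 0 0 0 0 0'; python3 f.py 4;python3 -m inch '0 0 .001 0 0 0 0;0 0 0 0 0 0 0;0 0 0 0 0 0 0'; python3 f.py 4
```

```text
time_s: 46.35
tcp_pos: [0.4692, 0.27, 0.0249]
eef_rot: [180.0, 0.0, -1.8]
contact_force: [0.2, 0.6, -2.5]
gripper_width: 0.0397
t46.55 press -0.21 (sd 0.26 last3 -0.15) Fxy 0.04 -0.11 M [-0.01 -0.01  0.03] tcp [469.28 270.05  25.03] ductxy [-80.3 278. ] rot [-1.7999e+02 -1.0000e-02 -1.7600e+00]
time_s: 46.8
tcp_pos: [0.4692, 0.27, 0.0239]
eef_rot: [180.0, 0.0, -1.8]
contact_force: [-0.6, -0.3, -2.5]
gripper_width: 0.0396
t47.00 press 0.33 (sd 0.31 last3 0.28) Fxy 0.39 0.02 M [-0.03 -0.   -0.03] tcp [469.23 270.02  23.97] ductxy [-80.4 278. ] rot [180.    -0.    -1.76]
```

Barely tilted. Lower the last bit, then open slowly.

```bash
python3 -m inch '0 0 .0005 0 0 0 0;0 0 .0003 0 0 0 0;0 0 0 0 0 0 0'; python3 f.py 3;python3 -m inch '0 0 0 0 0 0 .5;0 0 0 0 0 0 .6;0 0 0 0 0 0 .8;0 0 0 0 0 0 1;0 0 0 0 0 0 1;0 0 0 0 0 0 1;0 0 0 0 0 0 1;0 0 0 0 0 0 1'
```

```text
time_s: 47.25
tcp_pos: [0.4693, 0.2701, 0.0233]
eef_rot: [-180.0, -0.0, -1.8]
contact_force: [-0.9, 1.0, 0.4]
gripper_width: 0.0397
t47.40 press 2.76 (sd 0.43 last3 2.76) Fxy -0.60 -0.56 M [-0.12  0.27  0.01] tcp [469.28 270.07  23.28] ductxy [-80.3 278. ] rot [-1.7999e+02 -1.0000e-02 -1.7600e+00]
time_s: 48.07
tcp_pos: [0.4692, 0.27, 0.0231]
eef_rot: [180.0, -0.0, -1.8]
contact_force: [0.4, 0.4, 0.9]
gripper_width: 0.084
```

```bash
python3 -m inch '0 0 0 0 0 0 1;0 0 -.005 0 0 0 1;0 0 -.015 0 0 0 1;0 0 -.03 0 0 0 1;0 0 -.03 0 0 0 1;0 0 -.03 0 0 0 1;0 0 -.03 0 0 0 1;0 0 -.03 0 0 0 1;0 0 -.03 0 0 0 1;0 0 -.03 0 0 0 1;-.02 0 -.02 0 0 0 1;-.02 0 0 0 0 0 1;0 0 0 0 0 0 1;0 0 0 0 0 0 1;0 0 0 0 0 0 1'
python3 - <<'E'
from h import *
for c in ("wrist","top","side"):
    im=r.capture(c); cv2.imwrite(f"pics/n_{c}.png",im[:,:,::-1])
im=cv2.imread("pics/n_side.png")[110:250,180:400]
cv2.imwrite("pics/n_sz.png",cv2.resize(im,None,fx=3.6,fy=3.6,interpolation=cv2.INTER_CUBIC))
E
```

```text
time_s: 49.32
tcp_pos: [0.4292, 0.2712, 0.2733]
eef_rot: [-180.0, -0.0, -1.7]
contact_force: [0.2, -0.0, 0.0]
gripper_width: 0.0871
```

View pics/n_sz.png

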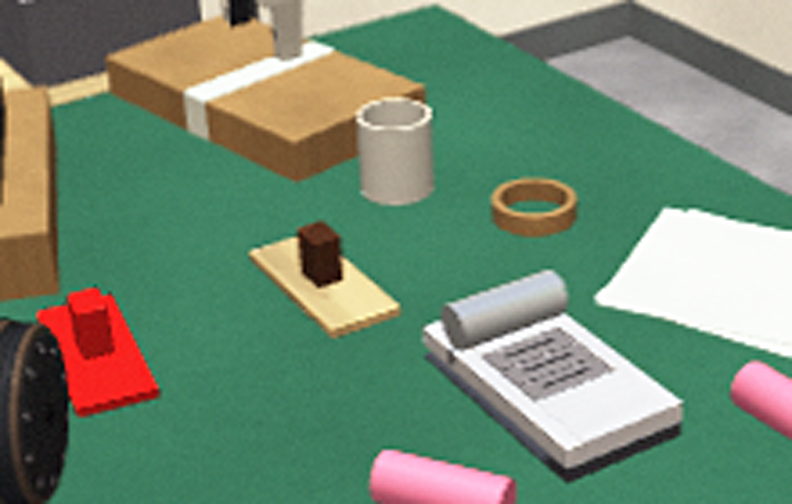

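View pics/n_top.png

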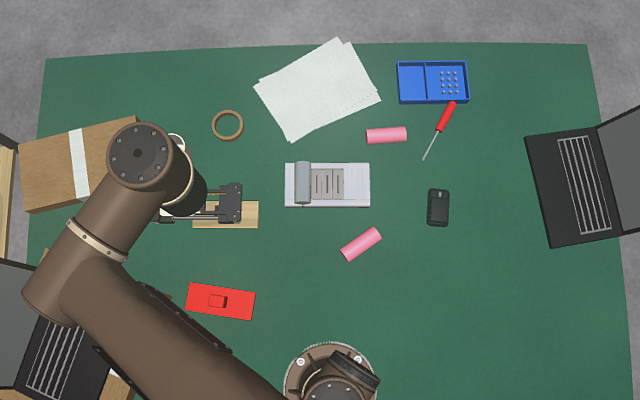

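View pics/n_wrist.png

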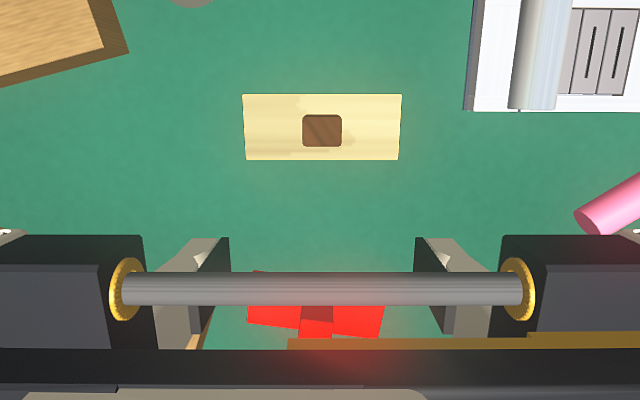

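The views show the block standing flat, the roller on the line and the bystanders in place. Handing in.

```bash
python3 -c "
from plant import r
print(r.get_state()['time_s']); print(r.close_job())"
```

```text
49.4667
the job is handed in; nothing more can be done
None
```

I rolled the steel roller over all three plates to the dark line, set the block down flat left of the duct, let go of it, and handed the job in at 49.5 s.

**Force:** Across the plates I read 16.0–20.3 N from averaged samples after each step. It dipped to 16.0–16.4 N, below the asked 17 N, just as the roller met the first plate. It was also below 17 N on the starting landing and while letting off at the line. No reading came near 26 N, but I only sampled between steps, so brief peaks in between were not seen.

**Last checks:**
- **Roller:** in the wrist picture taken after lifting off, its axis is within 1 mm of the line measured from the deck's edges, and square to the duct within about 0.1°. It looks the same in the last pictures before handing in.
- **Block:** it stands flat on the bench and the gripper is clear of it.
- **Mouse, screwdriver, tape and mug:** the mouse, screwdriver and tape look unmoved. In the last top picture the arm hides most of the mug, but in the side picture it stands where it was.

**Not settled:**
- **Plates:** they look flush, and forces above 15.5 N with the block's height fit that, but I could not read their travel directly.
- **Line position:** while still pressed, the picture put the roller about 2.5 mm short of the line and my travel count about 1 mm past it. I moved it a further 1 mm or so, and the picture after release settled it.
- **Sideways pull:** while I let off the pressure, sideways forces up to about 3.5 N built up. The roller was still square and centred afterwards.

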